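Lock the stamp block into the carton coder

TASK

Pick up the stamp block and set it fully home, flat, in the rectangular pocket of the carton coder's holder. Then turn the cam knob clockwise until the sprung bolt drops into the cam's notch and locks over the block's foot, and let go. Do it gently: do not jam the block in, do not force the knob on against the stop once the bolt has dropped, and do not disturb the other things on the table.

Things in the scene. Friction and masses are not known exactly. Their poses are not given: they have to be found in the camera images.
- holder: the carton coder's holder, a grey plate 120 (x) x 235 (y) x 12 mm lying fixed on the table. Origin: centre of its underside; z up; its y axis runs along the plate from the pocket end (-y) to the cam end (+y). The pocket is at y = -70 mm, the cam's axis at y = +50 mm, both at x = 0.
- pocket (a point): centre of the pocket's floor, 12 mm above the table; axes as the holder. The pocket is 58.4 mm (x) by 46.4 mm (y), its aluminium rim 10 mm high (top 22 mm above the table), the upper 4 mm of the inner edges bevelled outward at 45 degrees. Straight above it is open as long as the bolt is back.
- block: loose stamp block, about 0.25 kg, aluminium with a black grip. Origin: centre of its underside. Foot 56 (x) x 44 (y) x 10 mm; on it a body 50 x 24 mm up to 26 mm; on that an upright grip 14 mm thick (x) and 26 mm wide (y), from 26 to 62 mm high. It goes in the pocket with its x axis along the holder's x, either way round; home, its origin is at the pocket point and its foot is level with the rim.
- block_grip (a point): point on the block's grip to hold it at, 48 mm above its underside; axes as the block. Pinch it across x (14 mm).
- handle_grip (a point): on the knob's axis, 70 mm above the table, in its black bar handle: 50 mm long along this point's x, 12 mm thick (y; pinch here), 50 to 82 mm above the table. The steel hub is right below. How the cam sits under the handle differs by up to 0.25 rad either way between holders, so the handle's angle does not tell where the notch is: 0.6 to 1.4 rad clockwise (from above) of the start.
- knob: handle with steel cam disc below it (radius up to 37 mm, 36 to 46 mm above the table). Origin on the axis at the disc's underside; axes as the handle. The rim rises to one 11 mm notch, entered down a slope, with a dead stop on its far side. Turns with 0.1 to 0.2 N m, stays where left. Drop to fully in: 0.4 rad, then 0.08 rad free to the stop; 0.1 N m more per 0.01 rad there: keep below 0.4.
- bolt: sprung bolt: flat steel yoke 34 mm wide, 24 to 32 mm above the table, sliding along the holder's y under the cam; a spring (4 to 8 N) pushes its brass roller (10 mm) against the cam's rim on the holder's +y side. Origin at table height, on the cam's axis at the start (within 3 mm); it slides with the bolt.
- bolt_tip (a point): front end of the bolt's tongue, 28 mm above the table. Its y in the holder's frame is -47 to -42 mm while the bolt rides on the rim, clear of the pocket, and about -54.2 mm fully in the notch, the tongue then 2 mm above a seated block's foot. If the block is not home the tongue runs against it and cannot drop. Dropped too early, it bars the pocket.
- tape_roll: bystander: roll of brown tape lying flat, 76 mm across, 48 mm high; origin under its centre
- ink_tin: bystander: flat ink tin 72 x 54 x 20 mm; origin under its centre
- marker: bystander: marker pen 135 mm long along its x, 16 mm thick; origin under its middle
- spray: bystander: bottle 68 mm across, 190 mm high; origin under its centre
- counter: bystander: round hand tally counter 44 mm across, 34 mm high; origin under its centre
- tape_dispenser: bystander: bench tape dispenser 190 (x) x 70 (y) mm, 120 mm high; origin under its centre
- stapler: bystander: stapler 130 (x) x 34 (y) x 39 mm; origin under its centre

How it is judged (in metres and radians):
On the way, in this order (a step that is already met when the one before it is completed fails the run):
1. the block sits fully home in the pocket while the bolt is still held back by the cam (horizontal distance between block and pocket below 0.004 m and z of block in the frame of holder below 0.0135 m and angle between block's own z axis and vertical below 0.05 rad and angle between the x axis of block and the x axis of holder, either way round below 0.1 rad and y of bolt_tip in the frame of holder above -0.0485 m), for 0.2 s.
2. the knob has been turned until the bolt has dropped into the notch, over the foot of the seated block (horizontal distance between block and pocket below 0.004 m and z of block in the frame of holder below 0.0135 m and angle between block's own z axis and vertical below 0.05 rad and angle between the x axis of block and the x axis of holder, either way round below 0.1 rad and y of bolt_tip in the frame of holder below -0.053 m), for 0.2 s.
At the end, for the whole second after the job is handed in: The block rests home in the pocket (centre within 4 mm, underside within 1.5 mm of the floor, upright within 0.05 rad, long side along the pocket within 0.1 rad), and the bolt is fully dropped into the notch (tip y below -53 mm in the holder's frame) (all of step 2 and linear speed of block below 0.02 m/s); the robot touches nothing.
It fails at once if the cam and the bolt are forced against each other with more than 20 N (the knob driven on against the stop) (contact force between bolt and knob above 20 N).
It fails at once if the block is pressed against the holder with more than 30 N (contact force between block and holder above 30 N).
It fails at once if one of the other things on the table is moved more than 20 mm (distance of any of tape_roll, ink_tin, marker, spray, counter, tape_dispenser, stapler from where it was at the start of the episode above 0.02 m).
It also fails if it takes over 67 s, if anything falls off the work surface, if the arm or the gripper's body presses on something with over 40 N, if the wrist force passes 120 N, or if a joint passes its speed limit or range.

ROBOT

A 6-joint arm with a two-finger parallel gripper is mounted at the origin on the work surface. World frame = base frame: x ahead of the robot, y to its left, z up, the work surface at z = 0. Lengths are in mm, angles in rad, forces in N, time in s.
With the tool pointing down it reaches from about 325 to 900 mm from the base axis. Payload 6.1 kg.
Tool frame: the origin (TCP) lies on the centre line of the jaws, within the pads' length; the fingertips stand 25 mm ahead of it and the grasp point (between the pads) lies 6 mm ahead of it; x points along the fingers, z is the direction in which the jaws open and shut, and the axes are right-handed (so a half turn about x gives the same grasp; the last joint's range is limited). The gripper opens to 87 mm and grips with 3 to 60 N. Pads are 19 mm wide; open, the fingers measure 117 mm over their backs; the gripper's body (75 mm by 190 mm) begins 51 mm behind the grasp point.
Start: joints at [1.213, 0.22, 1.526, -0, 1.395, -0.126], TCP at [143.58, 608.277, 247.538] pointing down, gripper open.
Joint ranges: [-2.98, 2.98], [-0.91, 2.08], [0.09, 2.57], [-1.24, 4.39], [0.2, 2.65], [-2.68, 2.68]. Speed limits (rad/s): [2.57, 2.57, 3.01, 3.14, 3.14, 3.14].

INTERFACE

Orientations are given as [roll, pitch, yaw] about the fixed x, y, z axes, in that order (R = Rz(yaw) Ry(pitch) Rx(roll)).
In Python, from station import r gives the robot as it stands.
- The arm moves only by the tool move_arm, never from a script. Its argument "plan" is a list of rows, each an object with "angular": the turn, a rotation vector about the tool's x, y, z in rad, a list of three; "offset": the shift along the tool's x, y, z in m, a list of three; "jaw": the opening, from 0 (shut) to 1 (fully open). A call has exactly 10 rows; each row shifts and turns the pose as measured when the row begins, along the tool's axes as they then stand; what a row does not reach is not made up. A row lasts 1/10 s, in which the tool goes at most 50 mm and 8.59 degrees, less where a joint would pass 70% of its speed; a pose out of reach is approached as far as the arm can. A call with a gripper value outside its range is refused whole. The fingers move at their own pace and stop on an object; "grip_force" is the grip in N (left out, the last holds). Time passes only in rows, so rows that do not move let the fingers close, or fill a call up. It gives the time, the measured TCP pose, the force and the opening at its end, in the units of the state.
- r.read_state(): the state, without advancing time (a new reading comes with each control period).
- r.capture(name): name is "scene" or "top"; returns a dict with "frame" (400x640x3 uint8, red, green, blue), "vertical_fov" (degrees; the focal length in pixels is half the picture's height over the tangent of half this angle, whatever the lens; pixels are square), "cx", "cy" (the principal point, pixels), "rvec" (rotation vector, rad) and "tvec" (3), from world to camera coordinates, as OpenCV has them. Camera axes: x right, y down, z forward; pixel columns grow to the right and rows downward; lengths in mm; the calibration is good to about 2 mm. A picture is of the moment at which its call begins. There is no depth.
- r.finish_job(): hands the job in, once; it reports no verdict.
Trained networks look in a picture, given as the dict that the camera call returned (one of the last four; its "shot" number tells which), for a name from the list of things; names that differ only in an ending like _2 or _b are one class to them, and where a whole thing is asked for, a point or a joint stands for the part that bears it (a point fixed in the world has none). Each returns a list of dicts, best first, with "score" (0 to 1); they miss things now and then, are a little off and sometimes report something else, mostly with a low value. They report only what shows in the picture. A call takes as long as a camera call.
- r.trace(label, picture): "pixels" (400x640 bool, what is visible of it) and "box" ([left, top, right, bottom] in pixels, round what is visible of it).
The state is a dict: "t": time; "joint_positions": joint angles; "dq": joint speeds; "joint_efforts": joint torques, N m; "ee_pos": TCP position; "eef_rot": TCP orientation; "ft_force": force on the tool from outside, world axes, zero at the start; "ft_torque": the same for the moment, N m; "gripper_width": finger opening in mm.
Only numpy, scipy, OpenCV 4.12 (cv2) and the standard library are available. Lean on these libraries where they do the work, as an engineer would, in place of code of your own. Each camera call takes 0.05 s, during which the arm holds its last target.

## Working session

There is one attempt and no reset: what is moved stays moved. The work goes in short steps, Python scripts to look and compute and a tool call to move; the robot and the scene stay as the last step left them, time stands still between calls to the robot, and variables do not carry over. Pictures are saved under pics/ and viewed, and the job is handed in when it is done.

Besides the shell and the picture viewer there is one more tool, called after "Request:" by a JSON object that holds its "name" and its "arguments". move_arm: Moves the arm, as the interface text tells. Its arguments: {"type":"object","properties":{"plan":{"type":"array","items":{"type":"object","properties":{"angular":{"type":"array","items":{"type":"number"}},"offset":{"type":"array","items":{"type":"number"}},"jaw":{"type":"number"}}}},"grip_force":{"type":"number"}},"required":["plan"]}

```bash
ls; mkdir -p pics
cat > h.py <<'E'
import numpy as np, cv2
from station import r
from scipy.spatial.transform import Rotation as Ro
def K(p):
    f=200/np.tan(np.radians(p["vertical_fov"])/2); return np.array([[f,0,p["cx"]],[0,f,p["cy"]],[0,0,1.]])
def ray(p,uv):
    R=cv2.Rodrigues(np.array(p["rvec"],float))[0]; t=np.array(p["tvec"],float).ravel()
    d=R.T@np.linalg.inv(K(p))@np.array([uv[0],uv[1],1.]); c=-R.T@t; return c,d
def at(p,uv,z):
    c,d=ray(p,uv); return c+d*(z-c[2])/d[2]
def proj(p,X):
    return cv2.projectPoints(np.array(X,float).reshape(-1,3),np.array(p["rvec"],float),np.array(p["tvec"],float),K(p),None)[0].reshape(-1,2)
E
python3 - <<'E'
from h import *
s=r.read_state()
print(s)
for n in("scene","top"):
    p=r.capture(n); print(n,{k:v for k,v in p.items() if k!="frame"})
    cv2.imwrite(f"pics/{n}0.png",p["frame"][:,:,::-1])
    for l in ["holder","block","knob","bolt","tape_roll","ink_tin","marker","spray","counter","tape_dispenser","stapler"]:
        for o in r.trace(l,p)[:1]: print(l,o["score"],o["box"])
E
```

```text
pics
{'t': 0.0, 'joint_positions': array([ 1.21290149e+00,  2.21242465e-01,  1.52758236e+00,  9.08808062e-06,
        1.39467589e+00, -1.26093445e-01]), 'dq': array([-6.98637474e-04,  1.64819487e-03,  3.23780668e-04,  9.88311494e-05,
       -4.21263132e-05,  1.37622912e-03]), 'joint_efforts': array([ 1.90072467e-03, -4.94606531e+01, -3.87382150e+01,  7.00942869e-02,
        5.68346260e-02, -1.17886379e-04]), 'ee_pos': array([143.38362831, 607.76246399, 246.44229043]), 'eef_rot': array([ 3.01081153,  1.56888824, -1.93338045]), 'ft_force': array([ 0.56874706, -0.43732297, -1.10123275]), 'ft_torque': array([-0.028169  ,  0.00650233, -0.02404152]), 'gripper_width': 87.29014476694107}
scene {'vertical_fov': 57.03236742311781, 'cx': 322.27383653201946, 'cy': 204.00829247375313, 'rvec': array([ 0.65673133,  2.66893725, -1.09569352]), 'tvec': array([ 497.28226402, -146.02056353, 1165.47167255]), 'shot': 1}
holder 0.74 [295.5, 219.3, 391.6, 306.1]
block 0.7 [273.5, 148.5, 296.2, 172.2]
knob 0.61 [438.3, 269.2, 461.3, 289.4]
bolt 0.55 [330.1, 236.3, 372.6, 284.2]
tape_roll 0.8 [329.1, 157.8, 3
[... 165 characters left out ...]
5.8, 215.4]
tape_dispenser 0.96 [198.9, 156.7, 265.2, 215.5]
stapler 0.89 [219.3, 140.2, 257.4, 156.1]
top {'vertical_fov': 44.15808788895151, 'cx': 316.20395166182857, 'cy': 201.52362256799344, 'rvec': array([ 2.14616862, -2.17992916,  0.09252881]), 'tvec': array([  35.99374714,  583.11714687, 1501.2103028 ]), 'shot': 2}
holder 0.91 [245.4, 182.7, 319.6, 228.9]
block 0.61 [394.8, 199.8, 417.4, 218.0]
knob 0.62 [255.7, 194.9, 275.1, 215.8]
tape_roll 0.57 [354.2, 240.1, 377.2, 261.5]
ink_tin 0.61 [409.2, 237.2, 427.3, 257.1]
marker 0.73 [278.3, 237.9, 285.4, 282.3]
spray 0.78 [164.8, 202.7, 200.5, 228.5]
tape_dispenser 0.9 [364.5, 122.3, 410.4, 182.0]
stapler 0.57 [437.5, 153.7, 463.0, 198.7]
```

Run:
```python
import cv2
a=cv2.imread("pics/scene0.png")[120:400,180:480]; cv2.imwrite("pics/s0c.png",cv2.resize(a,None,fx=2.1,fy=2.1,interpolation=cv2.INTER_CUBIC))
a=cv2.imread("pics/top0.png")[110:290,160:470]; cv2.imwrite("pics/t0c.png",cv2.resize(a,None,fx=2.5,fy=2.5,interpolation=cv2.INTER_CUBIC))
```

```text
(no output)
```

View pics/s0c.png

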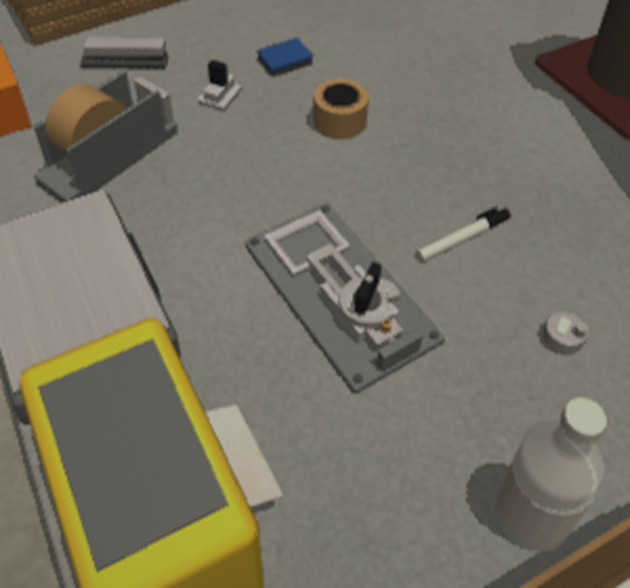

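View pics/t0c.png

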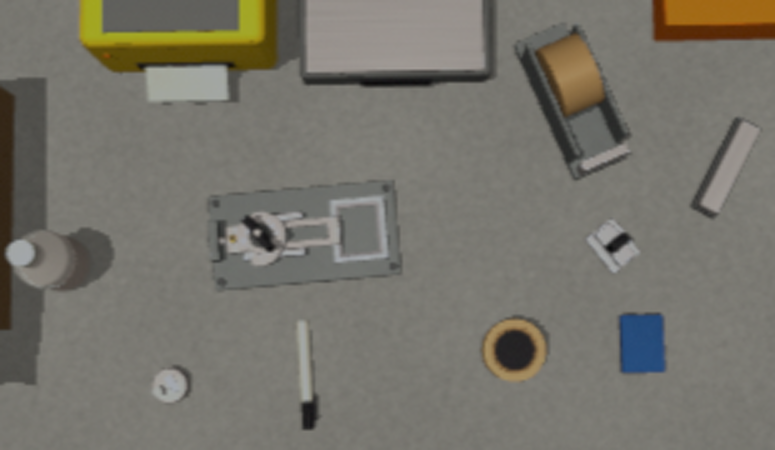

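Run:
```python
from h import *
import pickle
P={}
for n in("scene","top"):
    p=r.capture(n); P[n]=p
    p["m"]={l:[(o["score"],o["pixels"]) for o in r.trace(l,p)] for l in ["holder","block","knob","bolt","handle_grip"]}
    for l in p["m"]: print(n,l,[(round(s,2),m.sum()) for s,m in p["m"][l]])
pickle.dump(P,open("P0.pkl","wb"))
def crop(n,b,f,name):
    x0,y0,x1,y1=b; a=P[n]["frame"][y0:y1,x0:x1,::-1]
    cv2.imwrite(name,cv2.resize(a,None,fx=f,fy=f,interpolation=cv2.INTER_NEAREST))
crop("top",(240,176,324,234),9,"pics/th.png")
crop("scene",(290,212,396,310),6,"pics/sh.png")
crop("top",(388,192,424,224),12,"pics/tb.png")
crop("scene",(268,142,304,178),12,"pics/sb.png")
```

```text
scene holder [(0.78, np.int64(4149))]
scene block [(0.7, np.int64(297)), (0.16, np.int64(647))]
scene knob [(0.77, np.int64(597)), (0.49, np.int64(4192))]
scene bolt [(0.89, np.int64(356))]
scene handle_grip [(0.75, np.int64(564)), (0.73, np.int64(577))]
top holder [(0.75, np.int64(2884))]
top block [(0.73, np.int64(263))]
top knob [(0.87, np.int64(319))]
top bolt [(0.47, np.int64(220))]
top handle_grip [(0.64, np.int64(321)), (0.48, np.int64(216))]
```

View pics/th.png

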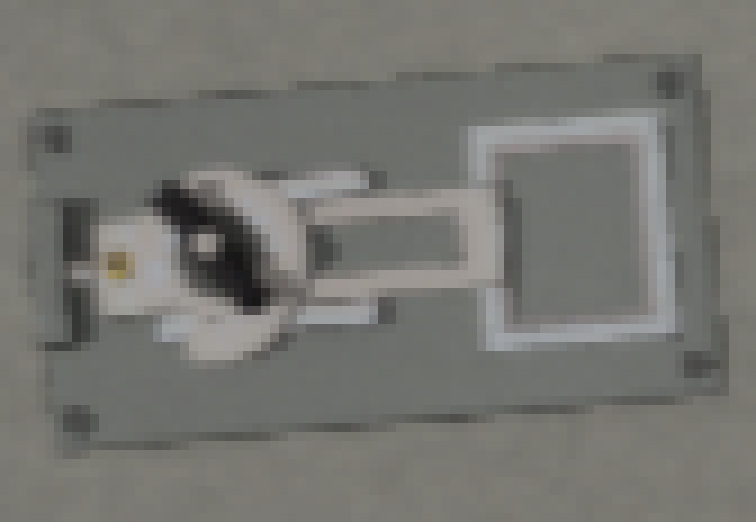

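View pics/sh.png

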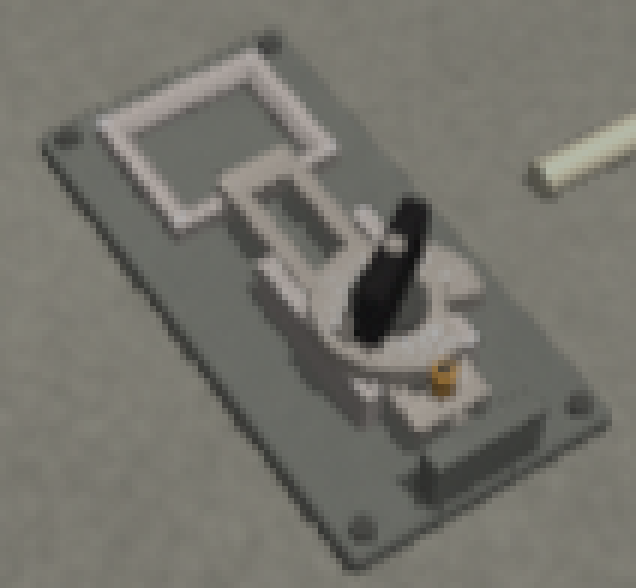

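View pics/tb.png

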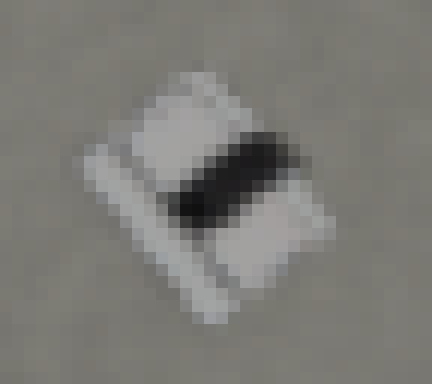

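View pics/sb.png

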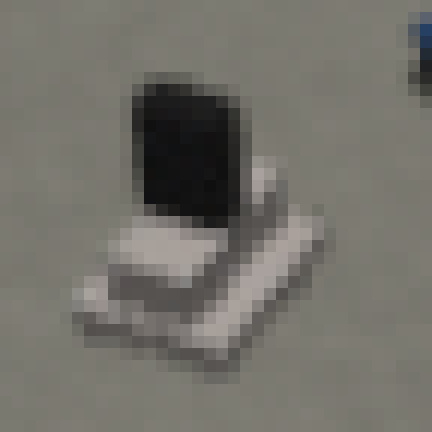

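```bash
cat > fit.py <<'E'
from h import *
from scipy.optimize import minimize
def box(x0,x1,y0,y1,z0,z1): return np.array([[x,y,z] for x in(x0,x1) for y in(y0,y1) for z in(z0,z1)],float)
HOLD=[box(-60,60,-117.5,117.5,0,12)]
BLOCK=[box(-28,28,-22,22,0,10),box(-25,25,-12,12,0,26),box(-7,7,-13,13,26,62)]
def pose(X,q,z=0):
    c,s=np.cos(q[2]),np.sin(q[2]); return np.c_[q[0]+c*X[:,0]-s*X[:,1],q[1]+s*X[:,0]+c*X[:,1],X[:,2]+z]
S=8
def sil(p,model,q,z=0):
    im=np.zeros((400*S,640*S),np.uint8)
    for b in model:
        uv=(proj(p,pose(b,q,z))+.5)*S
        cv2.fillConvexPoly(im,cv2.convexHull(np.round(uv).astype(np.int32)),1)
    return im
def soft(p,model,q,bb,z=0):
    x0,y0,x1,y1=bb
    im=np.zeros(((y1-y0)*S,(x1-x0)*S),np.uint8)
    for b in model:
        uv=(proj(p,pose(b,q,z))+.5-[x0,y0])*S
        cv2.fillConvexPoly(im,cv2.convexHull(np.round(uv*16).astype(np.int32)),1,shift=4)
    return cv2.resize(im.astype(np.float32),(x1-x0,y1-y0),interpolation=cv2.INTER_AREA)
def fit(items,model,q0,z=0):
    def c(q):
        e=0
        for p,m in items:
            ys,xs=np.nonzero(m); bb=(xs.min()-12,ys.min()-12,xs.max()+13,ys.max()+13)
            e+=np.abs(soft(p,model,q,bb,z)-m[bb[1]:bb[3],bb[0]:bb[2]]).sum()
        return e
    best=None
    for d in [(0,0,0),(6,0,.1),(-6,3,-.1)]:
        x=np.array(q0)+d
        o=minimize(c,x,method="Nelder-Mead",options=dict(initial_simplex=np.vstack([x,x+[8,0,0],x+[0,8,0],x+[0,0,.1]]),xatol=.02,fatol=.05,maxiter=300))
        if best is None or o.fun<best.fun: best=o
    return best.x,best.fun
E
cat > a.py <<'E'
from fit import *
import pickle
P=pickle.load(open("P0.pkl","rb"))
t,s=P["top"],P["scene"]
def up(c,f,o): return (np.array(c)+.5)/f-.5+np.array(o)
print("top corners z12",[at(t,up(c,9,(240,176)),12).round(1)[:2] for c in [(28,110),(702,58),(727,392),(65,452)]])
print("scene corners z12",[at(s,up(c,6,(290,212)),12).round(1)[:2] for c in [(45,145),(268,32),(608,418),(352,565)]])
ctr=at(t,up((375,255),9,(240,176)),12)
# +y of holder points to cam: image left
a=at(t,up((210,255),9,(240,176)),12); b=at(t,up((580,230),9,(240,176)),12)
yaw=np.arctan2(a[1]-b[1],a[0]-b[0])-np.pi/2
q0=[*ctr[:2],yaw]; print("q0",q0)
for nm,it in (("both",[t,s]),("top",[t]),("scene",[s])):
    print("holder",nm,fit([(p,p["m"]["holder"][0][1]) for p in it],HOLD,q0))
g=at(t,up((230,180),12,(388,192)),62)
e1=at(t,up((195,215),12,(388,192)),62);e2=at(t,up((275,150),12,(388,192)),62)
byaw=np.arctan2(*(e2-e1)[1::-1])-np.pi/2
print("b0",g,byaw)
for nm,it in (("both",[t,s]),("top",[t]),("scene",[s])):
    print("block",nm,fit([(p,p["m"]["block"][0][1]) for p in it],BLOCK,[*g[:2],byaw]))
E
python3 a.py
```

```text
top corners z12 [array([632.8, 258.6]), array([647.1,  22. ]), array([529.9,  15. ]), array([512.6, 245.7])]
scene corners z12 [array([649.6,  31.7]), array([535.7,  18.7]), array([517.9, 250.9]), array([634.4, 258.9])]
q0 [np.float64(579.6946476333717), np.float64(137.14978252351338), np.float64(0.051399882820002185)]
holder both (array([5.81636610e+02, 1.37694039e+02, 6.95263370e-02]), np.float64(308.34375))
holder top (array([5.81612471e+02, 1.37112512e+02, 6.19231577e-02]), np.float64(114.515625))
holder scene (array([5.82399568e+02, 1.37697336e+02, 7.84165909e-02]), np.float64(185.78125))
b0 [ 560.58725345 -247.23431329   62.        ] -2.4789777535891377
block both (array([ 562.10724408, -249.55014956,   -2.4511838 ]), np.float64(58.359375))
block top (array([ 561.31828639, -250.02884741,   -2.46091682]), np.float64(17.84375))
block scene (array([ 563.14833767, -247.80344489,   -2.48279319]), np.float64(35.390625))
```

```bash
cat > ov.py <<'E'
from fit import *
import pickle,sys
def ov(p,b,f,name,items):
    x0,y0,x1,y1=b; a=cv2.resize(np.ascontiguousarray(p["frame"][y0:y1,x0:x1,::-1]),None,fx=f,fy=f,interpolation=cv2.INTER_NEAREST)
    for X,q,col in items:
        uv=((proj(p,pose(np.array(X,float),q))+.5-[x0,y0])*f)
        cv2.polylines(a,[np.round(uv).astype(np.int32)],True,col,1)
    cv2.imwrite(name,a)
def rect(hx,hy,z,cx=0,cy=0): return [[cx-hx,cy-hy,z],[cx+hx,cy-hy,z],[cx+hx,cy+hy,z],[cx-hx,cy+hy,z]]
HI=lambda q:[(rect(60,117.5,12),q,(0,255,0)),(rect(29.2,23.2,12,0,-70),q,(0,0,255)),(rect(33.2,27.2,22,0,-70),q,(0,255,255)),([[37*np.cos(a),50+37*np.sin(a),46] for a in np.linspace(0,6.28,40)],q,(255,0,255))]
BI=lambda q:[(rect(28,22,10),q,(0,255,0)),(rect(25,12,26),q,(0,0,255)),(rect(7,13,62),q,(0,255,255)),(rect(28,22,0),q,(0,160,0))]
E
cat > b.py <<'E'
from ov import *
P=pickle.load(open("P0.pkl","rb"));t,s=P["top"],P["scene"]
qh=[581.5,137.4,.066]; qb=[562.1,-249.0,-2.46]
ov(t,(240,176,324,234),9,"pics/o1.png",HI(qh)); ov(s,(290,212,396,310),6,"pics/o2.png",HI(qh))
ov(t,(388,192,424,224),12,"pics/o3.png",BI(qb)); ov(s,(268,142,304,178),12,"pics/o4.png",BI(qb))
E
python3 b.py
```

```text
(no output)
```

View pics/o1.png

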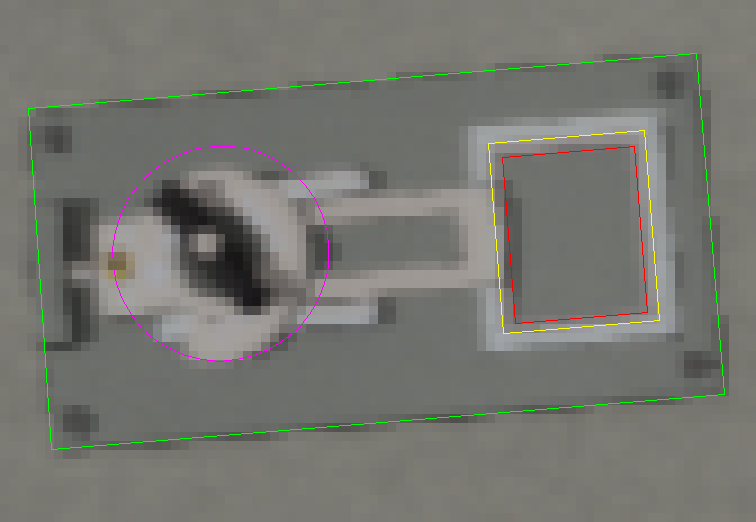

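View pics/o2.png

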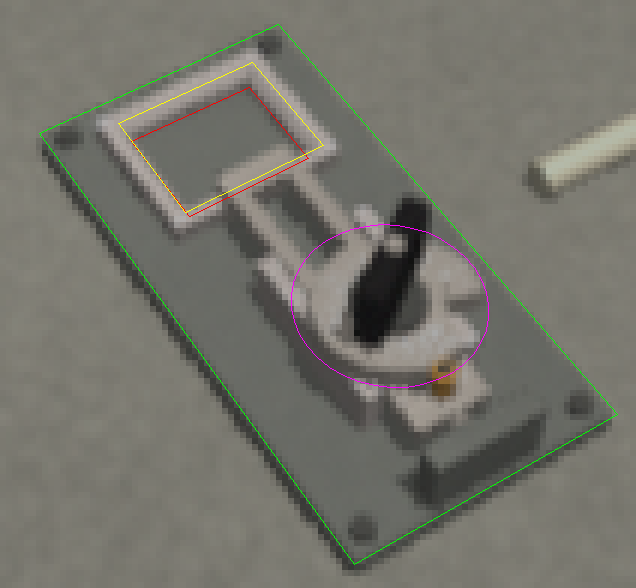

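View pics/o3.png

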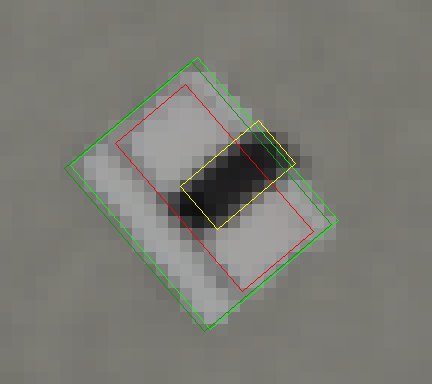

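View pics/o4.png

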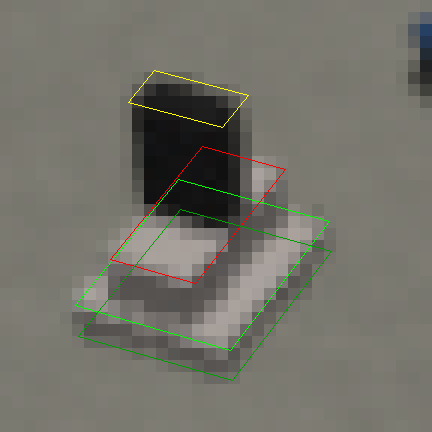

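```bash
cat > c.py <<'E'
from ov import *
P=pickle.load(open("P0.pkl","rb"));t,s=P["top"],P["scene"]
def cost(q,items,model):
    e=0
    for p,bb,W,ch in items:
        m=soft(p,model,q,bb); A=np.c_[m[W],np.ones(W.sum())]
        y=ch[W]; k=np.linalg.lstsq(A,y,rcond=None)[0]; e+=((A@k-y)**2).sum()/y.var()
    return e
def prep(p,q):
    x=(proj(p,pose(HOLD[0],q))); bb=(int(x[:,0].min())-5,int(x[:,1].min())-5,int(x[:,0].max())+6,int(x[:,1].max())+6)
    f=p["frame"].astype(float)[bb[1]:bb[3],bb[0]:bb[2]]; ch=(f[:,:,0]-f[:,:,2])
    outer=soft(p,[box(-72,72,-130,130,0,12)],q,bb)>.5
    inner=soft(p,[box(-48,48,-106,112,12,22)],q,bb)>.1
    W=outer&~inner
    print(bb,W.sum(),ch[W].mean(),ch[W].std()); return p,bb,W,ch
q0=np.array([581.5,137.4,.066])
T,Sx=prep(t,q0),prep(s,q0)
for nm,it in(("both",[T,Sx]),("top",[T]),("scene",[Sx])):
    o=minimize(cost,q0,args=(it,HOLD),method="Nelder-Mead",options=dict(initial_simplex=np.vstack([q0,q0+[5,0,0],q0+[0,5,0],q0+[0,0,.04]]),xatol=.02,fatol=.01))
    print(nm,o.x.round(3),o.fun)
up=lambda c,f,o:(np.array(c)+.5)/f-.5+np.array(o)
a,b=at(t,up((165,190),9,(240,176)),82),at(t,up((258,300),9,(240,176)),82); print("handle top",a,b,np.arctan2(*(b-a)[1::-1]),(a+b)/2,np.linalg.norm(a-b))
a,b=at(s,up((412,203),6,(290,212)),82),at(s,up((368,290),6,(290,212)),82); print("handle scene",a,b,np.arctan2(*(b-a)[1::-1]),(a+b)/2,np.linalg.norm(a-b))
from station import r
S=r.read_state(); R=Ro.from_euler("xyz",S["eef_rot"]).as_matrix(); print(R.round(3), "jaw yaw",np.arctan2(R[1,2],R[0,2]))
for i in range(3): print(r.read_state()["ee_pos"],r.read_state()["t"])
E
python3 c.py
```

```text
(237, 176, 325, 231) 1549 5.462233699160749 2.8232915640981218
(290, 210, 398, 314) 2327 7.985388912763215 3.2079820425223176
both [5.82061e+02 1.36973e+02 7.10000e-02] 474.50143212992407
top [5.81031e+02 1.37789e+02 7.20000e-02] 123.57471715847711
scene [5.82831e+02 1.36528e+02 7.10000e-02] 258.12775760934636
handle top [595.86612258 201.21981859  82.        ] [558.49597432 170.30251859  82.        ] -2.450410104392327 [577.18104845 185.76116859  82.        ] 48.50162286259629
handle scene [562.87765747 174.01003743  82.        ] [597.38050363 200.23306352  82.        ] 0.6498863041510565 [580.12908055 187.12155048  82.        ] 43.33697602063167
[[-0.    -0.973  0.23 ]
 [-0.     0.23   0.973]
 [-1.     0.    -0.   ]] jaw yaw 1.3390137778880706
[143.58068964 608.25791187 247.5148768 ] 1.8
[143.58068964 608.25791187 247.5148768 ] 1.8
[143.58068964 608.25791187 247.5148768 ] 1.8
```

Request:
{"name": "move_arm", "arguments": {"plan": [{"offset": [0,-0.0285,-0.0348],"angular": [0,0,0],"jaw": 1},{"offset": [0,-0.0285,-0.0348],"angular": [0,0,0],"jaw": 1},{"offset": [0,-0.0285,-0.0348],"angular": [0,0,0],"jaw": 1},{"offset": [0,-0.0285,-0.0348],"angular": [0,0,0],"jaw": 1},{"offset": [0,-0.0285,-0.0348],"angular": [0,0,0],"jaw": 1},{"offset": [0,-0.0285,-0.0348],"angular": [0,0,0],"jaw": 1},{"offset": [0,-0.0285,-0.0348],"angular": [0,0,0],"jaw": 1},{"offset": [0,-0.0285,-0.0348],"angular": [0,0,0],"jaw": 1},{"offset": [0,-0.0285,-0.0348],"angular": [0,0,0],"jaw": 1},{"offset": [0,-0.0285,-0.0348],"angular": [0,0,0],"jaw": 1}]}}

```text
t: 2.8
ee_pos: [345.6, 194.8, 246.8]
eef_rot: [-0.859, 1.565, 0.492]
ft_force: [1.4, 0.6, 0.2]
gripper_width: 87.2
```

```bash
cat > pl.py <<'E'
from h import *
import sys
def plan(xyz,yaw,n=10):
    S=r.read_state(); p=np.array(S["ee_pos"],float); R=Ro.from_euler("xyz",S["eef_rot"]).as_matrix()
    print("now",p.round(2),"j",np.round(S["joint_positions"],3),"F",np.round(S["ft_force"],2),"T",np.round(S["ft_torque"],3),"w",round(S["gripper_width"],1),"t",S["t"])
    jy=np.arctan2(R[1,2],R[0,2]); print("jaw yaw",round(jy,4),"tilt",np.arccos(-R[2,0]).round(4))
    z=np.array([np.cos(yaw),np.sin(yaw),0]); x=np.array([0,0,-1.]); Rt=np.c_[x,np.cross(z,x),z]
    rv=Ro.from_matrix(R.T@Rt).as_rotvec(); d=np.array(xyz)-p; print("dist",np.linalg.norm(d).round(2),"rv",rv.round(4))
    for i in range(n):
        Ri=R@Ro.from_rotvec(rv*i/n).as_matrix()
        print((Ri.T@d/n/1000).round(4).tolist(),(rv/n).round(4).tolist())
if __name__=="__main__":
    a=[float(v) for v in sys.argv[1:]]; plan(a[:3],a[3],int(a[4]) if len(a)>4 else 10)
E
python3 pl.py 562 -249 200 0.68 11
```

```text
now [345.57 194.78 246.82] j [ 3.130e-01 -3.660e-01  2.082e+00  1.000e-03  1.421e+00 -1.037e+00] F [1.41 0.57 0.19] T [ 0.016 -0.025  0.044] w 87.2 t 2.8
jaw yaw 1.3501 tilt 0.0053
dist 495.96 rv [0.6701 0.0047 0.0027]
[0.0042, -0.028, -0.0351] [0.0609, 0.0004, 0.0002]
[0.0043, -0.0301, -0.0333] [0.0609, 0.0004, 0.0002]
[0.0043, -0.0321, -0.0314] [0.0609, 0.0004, 0.0002]
[0.0043, -0.0339, -0.0294] [0.0609, 0.0004, 0.0002]
[0.0043, -0.0357, -0.0273] [0.0609, 0.0004, 0.0002]
[0.0043, -0.0372, -0.025] [0.0609, 0.0004, 0.0002]
[0.0043, -0.0387, -0.0227] [0.0609, 0.0004, 0.0002]
[0.0043, -0.04, -0.0203] [0.0609, 0.0004, 0.0002]
[0.0043, -0.0412, -0.0179] [0.0609, 0.0004, 0.0002]
[0.0043, -0.0422, -0.0153] [0.0609, 0.0004, 0.0002]
[0.0043, -0.043, -0.0127] [0.0609, 0.0004, 0.0002]
```

Request:
{"name": "move_arm", "arguments": {"plan": [{"offset": [0.004,-0.028,-0.035],"angular": [0.061,0,0],"jaw": 1},{"offset": [0.004,-0.03,-0.033],"angular": [0.061,0,0],"jaw": 1},{"offset": [0.004,-0.032,-0.031],"angular": [0.061,0,0],"jaw": 1},{"offset": [0.004,-0.034,-0.029],"angular": [0.061,0,0],"jaw": 1},{"offset": [0.004,-0.036,-0.027],"angular": [0.061,0,0],"jaw": 1},{"offset": [0.004,-0.037,-0.025],"angular": [0.061,0,0],"jaw": 1},{"offset": [0.004,-0.039,-0.023],"angular": [0.061,0,0],"jaw": 1},{"offset": [0.004,-0.04,-0.02],"angular": [0.061,0,0],"jaw": 1},{"offset": [0.004,-0.041,-0.018],"angular": [0.061,0,0],"jaw": 1},{"offset": [0.004,-0.042,-0.015],"angular": [0.061,0,0],"jaw": 1}]}}

```text
t: 3.8
ee_pos: [545.4, -228.7, 210.9]
eef_rot: [-0.567, 1.552, 0.146]
ft_force: [0.9, -0.0, 0.3]
gripper_width: 87.2
```

```bash
python3 pl.py 562 -249 115 0.68 6
```

```text
now [ 545.41 -228.71  210.9 ] j [-0.537  0.157  1.669  0.012  1.301 -1.253] F [ 0.95 -0.05  0.28] T [-0.06  -0.029 -0.003] w 87.2 t 3.8
jaw yaw 0.713 tilt 0.0184
dist 99.42 rv [0.033  0.0157 0.0096]
[0.016, -0.0042, -0.0004] [0.0055, 0.0026, 0.0016]
[0.016, -0.0042, -0.0003] [0.0055, 0.0026, 0.0016]
[0.016, -0.0043, -0.0002] [0.0055, 0.0026, 0.0016]
[0.016, -0.0043, -0.0002] [0.0055, 0.0026, 0.0016]
[0.016, -0.0043, -0.0001] [0.0055, 0.0026, 0.0016]
[0.016, -0.0043, -0.0] [0.0055, 0.0026, 0.0016]
```

Request:
{"name": "move_arm", "arguments": {"plan": [{"offset": [0.008,-0.0042,0],"angular": [0.0055,0.0026,0.0016],"jaw": 1},{"offset": [0.008,-0.0042,0],"angular": [0.0055,0.0026,0.0016],"jaw": 1},{"offset": [0.008,-0.0043,0],"angular": [0.0055,0.0026,0.0016],"jaw": 1},{"offset": [0.008,-0.0043,0],"angular": [0.0055,0.0026,0.0016],"jaw": 1},{"offset": [0.008,-0.0043,0],"angular": [0.0055,0.0026,0.0016],"jaw": 1},{"offset": [0,-0.0043,0],"angular": [0.0055,0.0026,0.0016],"jaw": 1},{"offset": [0,0,0],"angular": [0,0,0],"jaw": 1},{"offset": [0,0,0],"angular": [0,0,0],"jaw": 1},{"offset": [0,0,0],"angular": [0,0,0],"jaw": 1},{"offset": [0,0,0],"angular": [0,0,0],"jaw": 1}]}}

```text
t: 4.8
ee_pos: [563.9, -250.3, 168.0]
eef_rot: [2.679, 1.569, -2.927]
ft_force: [-0.1, -0.5, -0.4]
gripper_width: 86.9
```

```bash
python3 pl.py 562 -249 115 0.68 5
python3 - <<'E'
from ov import *
P=pickle.load(open("P0.pkl","rb"))
qb=[562,-249,.68]
def bx(z,jy): 
    return [(rect(95 if jy else 37.5,37.5 if jy else 95,z),qb,(0,0,255) if jy else (255,0,0))]
for n,b,f in(("top",(340,110,470,235),5),("scene",(190,110,320,240),5)):
    ov(P[n],b,f,f"pics/d_{n}.png",bx(99,1)+bx(99,0))
p=r.capture("scene"); cv2.imwrite("pics/s1.png",p["frame"][:,:,::-1])
E
```

```text
now [ 563.92 -250.3   168.03] j [-5.450e-01  2.680e-01  1.623e+00 -1.000e-03  1.251e+00 -1.222e+00] F [-0.09 -0.51 -0.45] T [-0.002  0.005 -0.024] w 86.9 t 4.8
jaw yaw 0.6772 tilt 0.0016
dist 53.08 rv [-0.0028 -0.0014 -0.0007]
[0.0106, 0.0004, -0.0001] [-0.0006, -0.0003, -0.0001]
[0.0106, 0.0004, -0.0001] [-0.0006, -0.0003, -0.0001]
[0.0106, 0.0004, -0.0001] [-0.0006, -0.0003, -0.0001]
[0.0106, 0.0004, -0.0001] [-0.0006, -0.0003, -0.0001]
[0.0106, 0.0004, -0.0001] [-0.0006, -0.0003, -0.0001]
```

View pics/d_top.png

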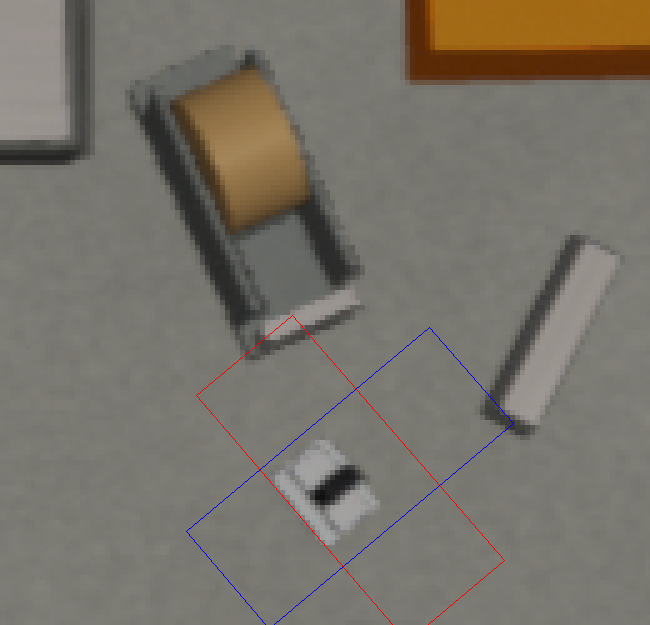

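View pics/d_scene.png

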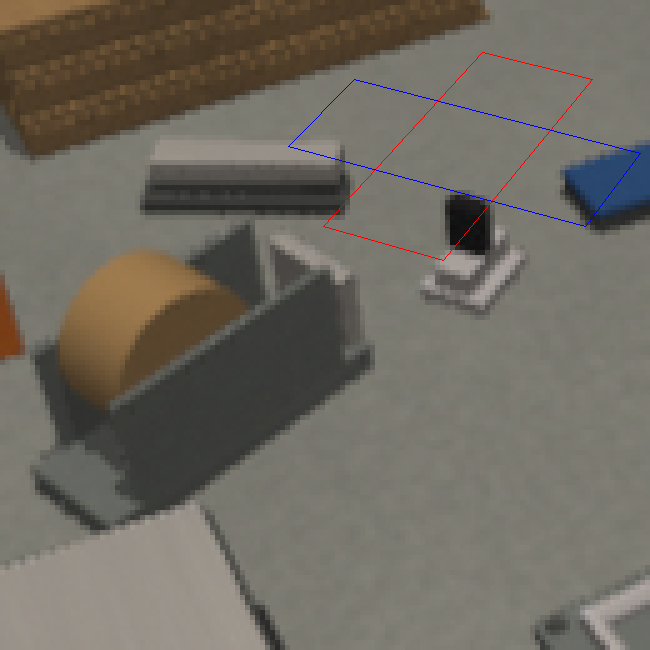

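View pics/s1.png

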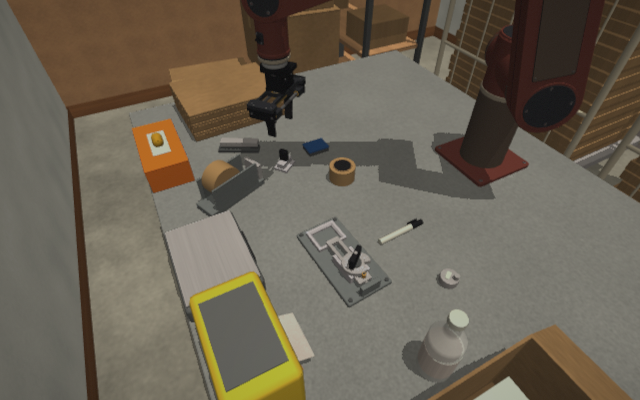

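Request:
{"name": "move_arm", "arguments": {"plan": [{"offset": [0.016,0.001,0],"angular": [0,0,0],"jaw": 1},{"offset": [0.016,0.001,-0.0005],"angular": [0,0,0],"jaw": 1},{"offset": [0.016,0,0],"angular": [0,0,0],"jaw": 1},{"offset": [0.016,0,0],"angular": [0,0,0],"jaw": 1},{"offset": [0.014,0,0],"angular": [0,0,0],"jaw": 1},{"offset": [0.012,0,0],"angular": [0,0,0],"jaw": 1},{"offset": [0.01,0,0],"angular": [0,0,0],"jaw": 1},{"offset": [0.008,0,0],"angular": [0,0,0],"jaw": 1},{"offset": [0,0,0],"angular": [0,0,0],"jaw": 1},{"offset": [0,0,0],"angular": [0,0,0],"jaw": 1}]}}

```text
t: 5.85
ee_pos: [561.1, -248.6, 50.9]
eef_rot: [2.62, 1.569, -2.987]
ft_force: [0.4, -0.2, 0.0]
gripper_width: 87.1
```

```bash
python3 pl.py 562 -249 54 0.68 1
python3 - <<'E'
from ov import *
for n,b in(("top",(360,170,450,250)),("scene",(240,110,320,190))):
    p=r.capture(n); ov(p,b,7,f"pics/g_{n}.png",[])
E
```

```text
now [ 561.06 -248.58   50.86] j [-5.450e-01  4.050e-01  1.693e+00 -1.000e-03  1.045e+00 -1.221e+00] F [ 0.39 -0.15  0.04] T [-0.12  -0.024  0.037] w 87.1 t 5.85
jaw yaw 0.6768 tilt 0.0016
dist 3.31 rv [-0.0032 -0.0014 -0.0008]
[-0.0031, -0.0009, 0.0005] [-0.0032, -0.0014, -0.0008]
```

View pics/g_scene.png

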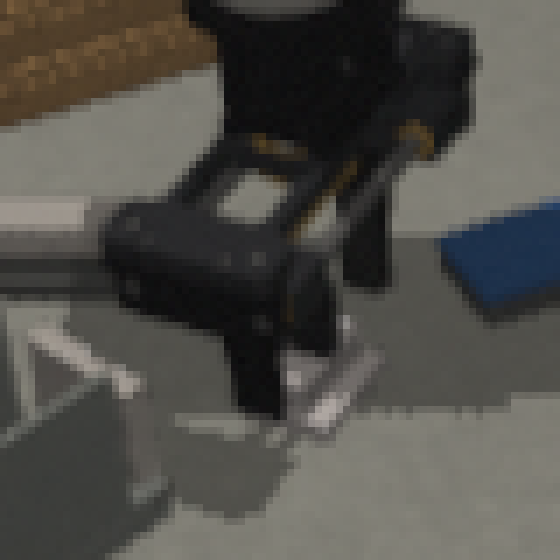

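Request:
{"name": "move_arm", "arguments": {"plan": [{"offset": [-0.003,0,0],"angular": [0,0,0],"jaw": 1},{"offset": [0,0,0],"angular": [0,0,0],"jaw": 0.5},{"offset": [0,0,0],"angular": [0,0,0],"jaw": 0.25},{"offset": [0,0,0],"angular": [0,0,0],"jaw": 0},{"offset": [0,0,0],"angular": [0,0,0],"jaw": 0},{"offset": [0,0,0],"angular": [0,0,0],"jaw": 0},{"offset": [0,0,0],"angular": [0,0,0],"jaw": 0},{"offset": [0,0,0],"angular": [0,0,0],"jaw": 0},{"offset": [0,0,0],"angular": [0,0,0],"jaw": 0},{"offset": [0,0,0],"angular": [0,0,0],"jaw": 0}], "grip_force": 20}}

```text
t: 6.95
ee_pos: [562.7, -249.5, 57.1]
eef_rot: [-1.489, 1.567, -0.812]
ft_force: [-0.3, -0.6, -0.1]
gripper_width: 22.7
```

```bash
python3 pl.py 562 -249 100 0.68 5
```

```text
now [ 562.73 -249.54   57.14] j [-5.450e-01  3.960e-01  1.691e+00 -1.000e-03  1.051e+00 -1.221e+00] F [-0.34 -0.57 -0.11] T [-0.04  0.    0.03] w 22.7 t 6.95
jaw yaw 0.6769 tilt 0.0039
dist 42.87 rv [-0.0031  0.0003  0.0039]
[-0.0086, 0.0001, -0.0] [-0.0006, 0.0001, 0.0008]
[-0.0086, 0.0001, -0.0] [-0.0006, 0.0001, 0.0008]
[-0.0086, 0.0002, -0.0] [-0.0006, 0.0001, 0.0008]
[-0.0086, 0.0002, -0.0] [-0.0006, 0.0001, 0.0008]
[-0.0086, 0.0002, -0.0] [-0.0006, 0.0001, 0.0008]
```

Request:
{"name": "move_arm", "arguments": {"plan": [{"offset": [0.001,0,0],"angular": [0,0,0],"jaw": 0},{"offset": [0.001,0,0],"angular": [0,0,0],"jaw": 0},{"offset": [0,0,0],"angular": [0,0,0],"jaw": 0},{"offset": [0,0,0],"angular": [0,0,0],"jaw": 0},{"offset": [0,0,0],"angular": [0,0,0],"jaw": 0},{"offset": [0,0,0],"angular": [0,0,0],"jaw": 0},{"offset": [0,0,0],"angular": [0,0,0],"jaw": 0},{"offset": [0,0,0],"angular": [0,0,0],"jaw": 0},{"offset": [0,0,0],"angular": [0,0,0],"jaw": 0},{"offset": [0,0,0],"angular": [0,0,0],"jaw": 0}], "grip_force": 20}}

```text
t: 7.95
ee_pos: [562.9, -249.5, 56.1]
eef_rot: [-1.452, 1.567, -0.775]
ft_force: [-0.5, -0.0, 0.1]
gripper_width: 13.8
```

```bash
python3 pl.py 587 67.3 140 0.071 12
```

```text
now [ 562.92 -249.46   56.1 ] j [-5.450e-01  3.980e-01  1.690e+00 -1.000e-03  1.049e+00 -1.221e+00] F [-0.51 -0.01  0.09] T [-0.034  0.094  0.061] w 13.8 t 7.95
jaw yaw 0.677 tilt 0.0037
dist 328.57 rv [0.606  0.0015 0.0034]
[-0.0071, 0.0193, 0.0181] [0.0505, 0.0001, 0.0003]
[-0.0071, 0.0202, 0.0171] [0.0505, 0.0001, 0.0003]
[-0.007, 0.021, 0.0161] [0.0505, 0.0001, 0.0003]
[-0.007, 0.0218, 0.015] [0.0505, 0.0001, 0.0003]
[-0.007, 0.0225, 0.0139] [0.0505, 0.0001, 0.0003]
[-0.007, 0.0232, 0.0127] [0.0505, 0.0001, 0.0003]
[-0.007, 0.0238, 0.0115] [0.0505, 0.0001, 0.0003]
[-0.007, 0.0244, 0.0103] [0.0505, 0.0001, 0.0003]
[-0.007, 0.0249, 0.0091] [0.0505, 0.0001, 0.0003]
[-0.007, 0.0253, 0.0078] [0.0505, 0.0001, 0.0003]
[-0.007, 0.0257, 0.0065] [0.0505, 0.0001, 0.0003]
[-0.007, 0.026, 0.0052] [0.0505, 0.0001, 0.0003]
```

Request:
{"name": "move_arm", "arguments": {"plan": [{"offset": [-0.005,0,0],"angular": [0,0,0],"jaw": 0},{"offset": [-0.014,0,0],"angular": [0,0,0],"jaw": 0},{"offset": [-0.02,0,0],"angular": [0,0,0],"jaw": 0},{"offset": [-0.02,0,0],"angular": [0,0,0],"jaw": 0},{"offset": [-0.02,0,0],"angular": [0,0,0],"jaw": 0},{"offset": [0,0.019,0.018],"angular": [0.05,0,0],"jaw": 0},{"offset": [0,0.02,0.017],"angular": [0.05,0,0],"jaw": 0},{"offset": [0,0.021,0.016],"angular": [0.05,0,0],"jaw": 0},{"offset": [0,0.022,0.015],"angular": [0.05,0,0],"jaw": 0},{"offset": [0,0.0225,0.014],"angular": [0.05,0,0],"jaw": 0}]}}

```text
t: 8.95
ee_pos: [573.0, -117.4, 144.1]
eef_rot: [-1.151, 1.565, -0.739]
ft_force: [0.6, -1.1, -3.0]
gripper_width: 13.8
```

```bash
python3 pl.py 587 67.3 130 0.071 7
```

```text
now [ 572.99 -117.36  144.05] j [-0.336  0.217  1.733 -0.003  1.186 -0.746] F [ 0.55 -1.05 -3.  ] T [-0.011  0.032 -0.024] w 13.8 t 8.95
jaw yaw 0.4116 tilt 0.006
dist 185.72 rv [0.3406 0.0034 0.005 ]
[0.0019, 0.0234, 0.0124] [0.0487, 0.0005, 0.0007]
[0.0019, 0.024, 0.0112] [0.0487, 0.0005, 0.0007]
[0.0019, 0.0245, 0.0101] [0.0487, 0.0005, 0.0007]
[0.0019, 0.0249, 0.0089] [0.0487, 0.0005, 0.0007]
[0.002, 0.0253, 0.0076] [0.0487, 0.0005, 0.0007]
[0.002, 0.0257, 0.0064] [0.0487, 0.0005, 0.0007]
[0.002, 0.026, 0.0051] [0.0487, 0.0005, 0.0007]
```

Request:
{"name": "move_arm", "arguments": {"plan": [{"offset": [0.002,0.0235,0.0125],"angular": [0.049,0.0005,0.001],"jaw": 0},{"offset": [0.002,0.024,0.011],"angular": [0.049,0.0005,0.001],"jaw": 0},{"offset": [0.002,0.0245,0.01],"angular": [0.049,0.0005,0.001],"jaw": 0},{"offset": [0.002,0.025,0.009],"angular": [0.049,0.0005,0.001],"jaw": 0},{"offset": [0.002,0.0255,0.0075],"angular": [0.049,0.0005,0.001],"jaw": 0},{"offset": [0.002,0.0255,0.0065],"angular": [0.049,0.0005,0.001],"jaw": 0},{"offset": [0.002,0.02,0.004],"angular": [0.03,0,0],"jaw": 0},{"offset": [0,0,0],"angular": [0,0,0],"jaw": 0},{"offset": [0,0,0],"angular": [0,0,0],"jaw": 0},{"offset": [0,0,0],"angular": [0,0,0],"jaw": 0}]}}

```text
t: 9.95
ee_pos: [588.2, 71.5, 137.9]
eef_rot: [-0.003, 1.565, 0.075]
ft_force: [0.6, -0.1, -1.5]
gripper_width: 13.9
```

```bash
python3 pl.py 587 67.3 95 0.071 5
```

```text
now [588.2   71.5  137.87] j [-1.200e-02  2.400e-01  1.718e+00  1.000e-03  1.178e+00 -9.000e-02] F [ 0.62 -0.1  -1.51] T [-0.09   0.081 -0.03 ] w 13.9 t 9.95
jaw yaw 0.0776 tilt 0.0059
dist 43.1 rv [ 0.0066  0.0059 -0.    ]
[0.0086, -0.0008, -0.0004] [0.0013, 0.0012, -0.0]
[0.0086, -0.0008, -0.0003] [0.0013, 0.0012, -0.0]
[0.0086, -0.0008, -0.0003] [0.0013, 0.0012, -0.0]
[0.0086, -0.0008, -0.0003] [0.0013, 0.0012, -0.0]
[0.0086, -0.0008, -0.0003] [0.0013, 0.0012, -0.0]
```

Request:
{"name": "move_arm", "arguments": {"plan": [{"offset": [0.009,-0.001,-0.0004],"angular": [0.001,0.001,0],"jaw": 0},{"offset": [0.009,-0.001,-0.0003],"angular": [0.001,0.001,0],"jaw": 0},{"offset": [0.009,-0.001,-0.0003],"angular": [0.001,0.001,0],"jaw": 0},{"offset": [0.008,-0.001,-0.0003],"angular": [0.001,0.001,0],"jaw": 0},{"offset": [0.008,0,0],"angular": [0.001,0.001,0],"jaw": 0},{"offset": [0,0,0],"angular": [0,0,0],"jaw": 0},{"offset": [0,0,0],"angular": [0,0,0],"jaw": 0},{"offset": [0,0,0],"angular": [0,0,0],"jaw": 0},{"offset": [0,0,0],"angular": [0,0,0],"jaw": 0},{"offset": [0,0,0],"angular": [0,0,0],"jaw": 0}]}}

```text
t: 10.95
ee_pos: [586.9, 63.6, 90.5]
eef_rot: [-2.644, 1.57, -2.576]
ft_force: [0.5, 0.3, -2.0]
gripper_width: 14.2
```

```bash
cat > look.py <<'E'
from ov import *
qh=[582.0,137.1,.071]
import sys
tag=sys.argv[1]
S=r.read_state(); R=Ro.from_euler("xyz",S["eef_rot"]).as_matrix(); p0=S["ee_pos"]
qb=[p0[0],p0[1],np.arctan2(R[1,2],R[0,2])]; zb=p0[2]-56
it=HI(qh)[:3]+[([[a,b,c+zb] for a,b,c in X],q,col) for X,q,col in BI(qb)]
p=r.capture("top"); ov(p,(260,176,334,234),9,f"pics/L{tag}_t.png",it)
p=r.capture("scene"); ov(p,(280,190,386,280),6,f"pics/L{tag}_s.png",it)
E
python3 look.py 1; python3 pl.py 587 67.3 70 0.071 5
```

```text
now [586.96  63.53  90.58] j [-2.500e-02  3.000e-01  1.744e+00 -1.000e-03  1.099e+00 -9.400e-02] F [-0.26 -0.62 -1.72] T [-0.152  0.088 -0.012] w 13.9 t 11.05
jaw yaw 0.0686 tilt 0.0011
dist 20.92 rv [-0.0024 -0.0009  0.0006]
[0.0041, 0.0008, 0.0001] [-0.0005, -0.0002, 0.0001]
[0.0041, 0.0008, 0.0001] [-0.0005, -0.0002, 0.0001]
[0.0041, 0.0008, 0.0001] [-0.0005, -0.0002, 0.0001]
[0.0041, 0.0008, 0.0001] [-0.0005, -0.0002, 0.0001]
[0.0041, 0.0008, 0.0001] [-0.0005, -0.0002, 0.0001]
```

View pics/L1_t.png

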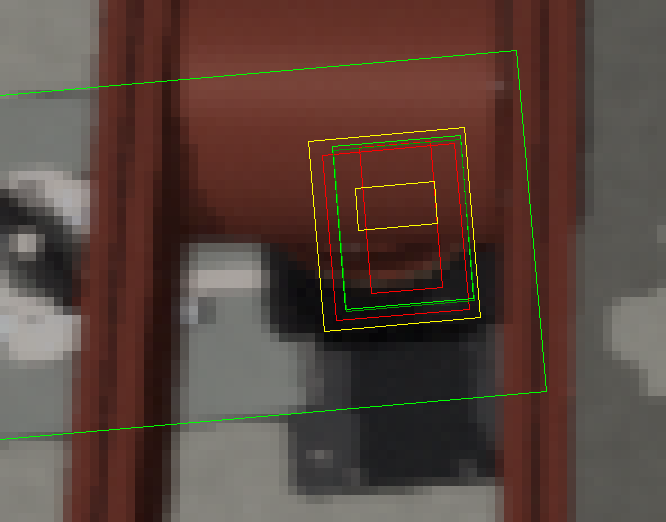

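View pics/L1_s.png

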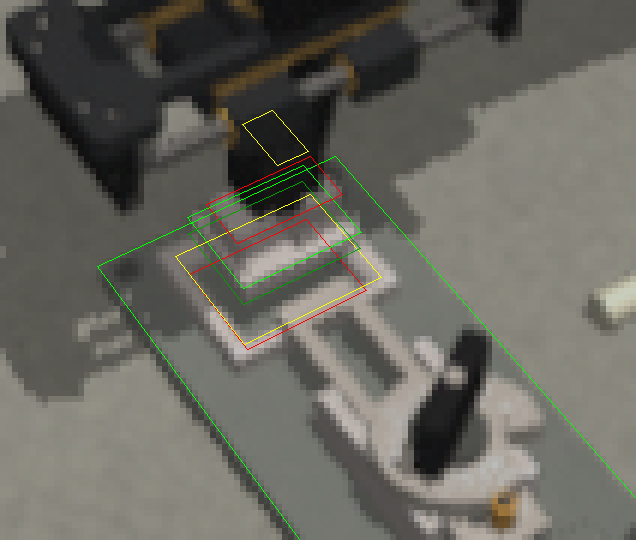

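Request:
{"name": "move_arm", "arguments": {"plan": [{"offset": [0.003,0.001,0],"angular": [0,0,0],"jaw": 0},{"offset": [0.002,0.001,0],"angular": [0,0,0],"jaw": 0},{"offset": [0.002,0.001,0],"angular": [0,0,0],"jaw": 0},{"offset": [0.002,0.0007,0],"angular": [0,0,0],"jaw": 0},{"offset": [0,0,0],"angular": [0,0,0],"jaw": 0},{"offset": [0,0,0],"angular": [0,0,0],"jaw": 0},{"offset": [0,0,0],"angular": [0,0,0],"jaw": 0},{"offset": [0,0,0],"angular": [0,0,0],"jaw": 0},{"offset": [0,0,0],"angular": [0,0,0],"jaw": 0},{"offset": [0,0,0],"angular": [0,0,0],"jaw": 0}]}}

```text
t: 12.05
ee_pos: [586.9, 67.7, 81.1]
eef_rot: [-1.934, 1.57, -1.865]
ft_force: [-0.4, -0.1, -2.6]
gripper_width: 13.9
```

```bash
python3 look.py 2; python3 pl.py 587 67.3 70 0.071 5;python3 - <<'E'
from ov import *
p=r.capture("scene"); ov(p,(295,200,355,260),10,f"pics/L2_raw.png",[])
E
```

```text
now [586.88  67.7   81.12] j [-1.800e-02  3.130e-01  1.747e+00 -1.000e-03  1.081e+00 -8.700e-02] F [ 0.06 -0.14 -2.01] T [-0.129  0.034  0.041] w 13.8 t 12.15
jaw yaw 0.0689 tilt 0.0007
dist 11.13 rv [-0.0021 -0.0003  0.0006]
[0.0022, -0.0001, 0.0] [-0.0004, -0.0001, 0.0001]
[0.0022, -0.0001, 0.0] [-0.0004, -0.0001, 0.0001]
[0.0022, -0.0001, 0.0] [-0.0004, -0.0001, 0.0001]
[0.0022, -0.0001, 0.0] [-0.0004, -0.0001, 0.0001]
[0.0022, -0.0001, 0.0] [-0.0004, -0.0001, 0.0001]
```

View pics/L2_s.png

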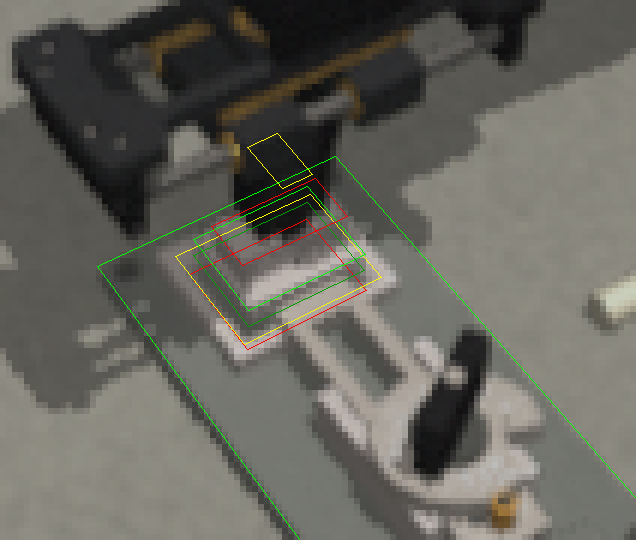

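View pics/L2_raw.png

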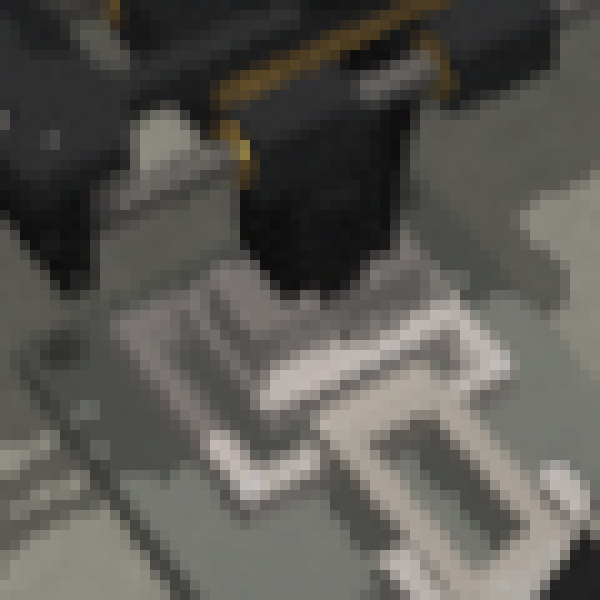

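Request:
{"name": "move_arm", "arguments": {"plan": [{"offset": [0.001,0.001,0],"angular": [0,0,0],"jaw": 0},{"offset": [0.001,0,0],"angular": [0,0,0],"jaw": 0},{"offset": [0.001,0,0],"angular": [0,0,0],"jaw": 0},{"offset": [0.001,0,0],"angular": [0,0,0],"jaw": 0},{"offset": [0.001,0,0],"angular": [0,0,0],"jaw": 0},{"offset": [0.001,0,0],"angular": [0,0,0],"jaw": 0},{"offset": [0,0,0],"angular": [0,0,0],"jaw": 0},{"offset": [0,0,0],"angular": [0,0,0],"jaw": 0},{"offset": [0,0,0],"angular": [0,0,0],"jaw": 0},{"offset": [0,0,0],"angular": [0,0,0],"jaw": 0}]}}

```text
t: 13.2
ee_pos: [586.8, 68.8, 74.5]
eef_rot: [-1.92, 1.57, -1.851]
ft_force: [-0.7, -1.0, -2.6]
gripper_width: 14.0
```

```bash
python3 pl.py 587 67.3 68 0.071 5;python3 - <<'E'
from ov import *
p=r.capture("scene"); ov(p,(295,200,355,260),10,f"pics/L3_raw.png",[])
E
```

```text
now [586.85  68.78  74.54] j [-1.600e-02  3.230e-01  1.749e+00 -1.000e-03  1.070e+00 -8.500e-02] F [-0.73 -1.01 -2.55] T [-0.029  0.068 -0.025] w 14.0 t 13.2
jaw yaw 0.0689 tilt 0.0006
dist 6.7 rv [-0.0021 -0.0002  0.0006]
[0.0013, -0.0003, 0.0] [-0.0004, -0.0, 0.0001]
[0.0013, -0.0003, 0.0] [-0.0004, -0.0, 0.0001]
[0.0013, -0.0003, 0.0] [-0.0004, -0.0, 0.0001]
[0.0013, -0.0003, 0.0] [-0.0004, -0.0, 0.0001]
[0.0013, -0.0003, 0.0] [-0.0004, -0.0, 0.0001]
```

View pics/L3_raw.png

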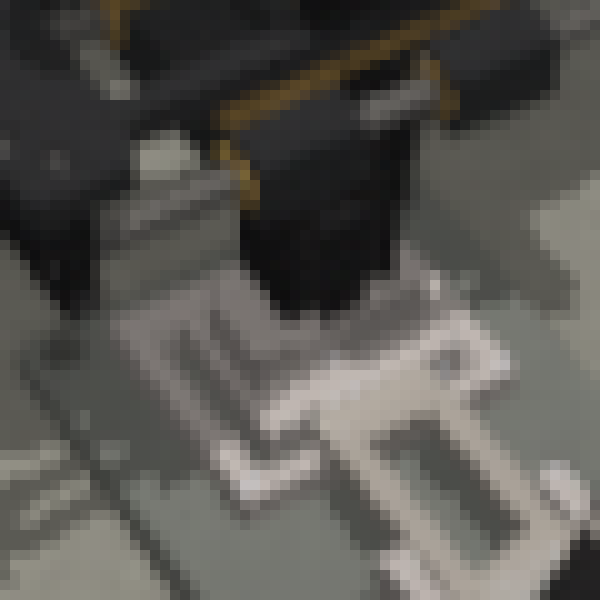

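Request:
{"name": "move_arm", "arguments": {"plan": [{"offset": [0.001,0.001,0],"angular": [0,0,0],"jaw": 0},{"offset": [0.001,0.0005,0],"angular": [0,0,0],"jaw": 0},{"offset": [0.001,0,0],"angular": [0,0,0],"jaw": 0},{"offset": [0.001,0,0],"angular": [0,0,0],"jaw": 0},{"offset": [0,0,0],"angular": [0,0,0],"jaw": 0},{"offset": [0,0,0],"angular": [0,0,0],"jaw": 0},{"offset": [0,0,0],"angular": [0,0,0],"jaw": 0},{"offset": [0,0,0],"angular": [0,0,0],"jaw": 0},{"offset": [0,0,0],"angular": [0,0,0],"jaw": 0},{"offset": [0,0,0],"angular": [0,0,0],"jaw": 0}]}}

```text
t: 14.25
ee_pos: [587.3, 69.5, 70.7]
eef_rot: [-1.196, 1.568, -1.127]
ft_force: [0.6, -0.9, -2.5]
gripper_width: 13.8
```

```bash
python3 pl.py 587 67.3 68 0.071 1
```

```text
now [587.31  69.47  70.69] j [-0.014  0.329  1.75  -0.002  1.062 -0.082] F [ 0.59 -0.91 -2.48] T [-0.368  0.01  -0.005] w 13.8 t 14.25
jaw yaw 0.0691 tilt 0.0024
dist 3.47 rv [-0.0019  0.0009  0.0022]
[0.0027, -0.0021, -0.0005] [-0.0019, 0.0009, 0.0022]
```

Request:
{"name": "move_arm", "arguments": {"plan": [{"offset": [0.001,-0.001,0],"angular": [0,0,0],"jaw": 0},{"offset": [0.001,0,0],"angular": [0,0,0],"jaw": 0},{"offset": [0.0005,0,0],"angular": [0,0,0],"jaw": 0},{"offset": [0,0,0],"angular": [0,0,0],"jaw": 0},{"offset": [0,0,0],"angular": [0,0,0],"jaw": 0},{"offset": [0,0,0],"angular": [0,0,0],"jaw": 0},{"offset": [0,0,0],"angular": [0,0,0],"jaw": 0},{"offset": [0,0,0],"angular": [0,0,0],"jaw": 0},{"offset": [0,0,0],"angular": [0,0,0],"jaw": 0},{"offset": [0,0,0],"angular": [0,0,0],"jaw": 0}]}}

```text
t: 15.25
ee_pos: [587.2, 69.1, 68.2]
eef_rot: [-1.033, 1.57, -0.964]
ft_force: [0.4, -1.1, -0.8]
gripper_width: 13.7
```

```bash
python3 pl.py 587 67.3 68 0.071 1;python3 - <<'E'
from ov import *
p=r.capture("scene"); ov(p,(295,200,355,260),10,f"pics/L4_raw.png",[])
E
```

```text
now [587.22  69.1   68.18] j [-1.600e-02  3.320e-01  1.751e+00 -1.000e-03  1.057e+00 -8.400e-02] F [ 0.41 -1.13 -0.75] T [-0.165  0.12  -0.062] w 13.7 t 15.25
jaw yaw 0.0689 tilt 0.0012
dist 1.82 rv [-0.0021  0.0006  0.0011]
[0.0002, -0.0018, -0.0003] [-0.0021, 0.0006, 0.0011]
```

View pics/L4_raw.png

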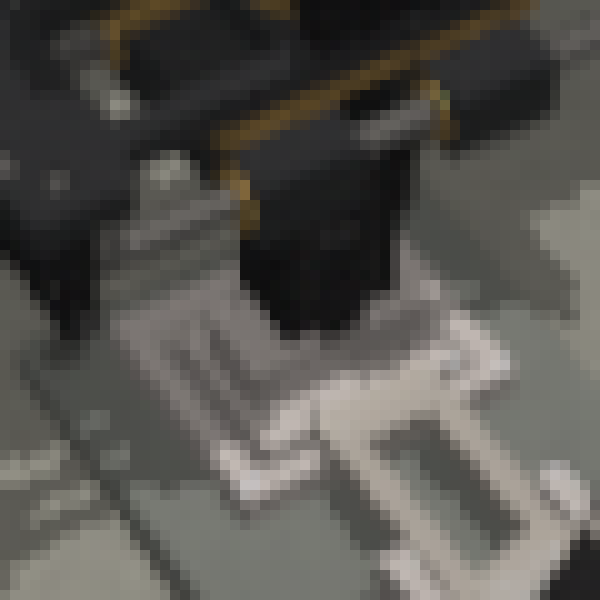

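Request:
{"name": "move_arm", "arguments": {"plan": [{"offset": [0.0005,0,0],"angular": [0,0,0],"jaw": 0},{"offset": [0.0005,0,0],"angular": [0,0,0],"jaw": 0},{"offset": [0.0005,0,0],"angular": [0,0,0],"jaw": 0},{"offset": [0,0,0],"angular": [0,0,0],"jaw": 0},{"offset": [0,0,0],"angular": [0,0,0],"jaw": 0},{"offset": [0,0,0],"angular": [0,0,0],"jaw": 0},{"offset": [0,0,0],"angular": [0,0,0],"jaw": 0},{"offset": [0,0,0],"angular": [0,0,0],"jaw": 0},{"offset": [0,0,0],"angular": [0,0,0],"jaw": 0},{"offset": [0,0,0],"angular": [0,0,0],"jaw": 0}]}}

```text
t: 16.3
ee_pos: [587.3, 69.2, 68.1]
eef_rot: [-1.235, 1.57, -1.166]
ft_force: [-1.7, -0.5, 3.4]
gripper_width: 14.0
```

```bash
python3 pl.py 587 67.3 68 0.071 1
```

```text
now [587.26  69.17  68.13] j [-1.500e-02  3.330e-01  1.751e+00 -1.000e-03  1.058e+00 -8.400e-02] F [-1.71 -0.47  3.36] T [-0.214  0.367 -0.026] w 14.0 t 16.3
jaw yaw 0.0691 tilt 0.0012
dist 1.89 rv [-0.0019  0.0004  0.0012]
[0.0001, -0.0018, -0.0004] [-0.0019, 0.0004, 0.0012]
```

Request:
{"name": "move_arm", "arguments": {"plan": [{"offset": [0,0,0],"angular": [0,0,0],"jaw": 0.2},{"offset": [0,0,0],"angular": [0,0,0],"jaw": 0.3},{"offset": [0,0,0],"angular": [0,0,0],"jaw": 0.5},{"offset": [0,0,0],"angular": [0,0,0],"jaw": 0.5},{"offset": [0,0,0],"angular": [0,0,0],"jaw": 0.5},{"offset": [0,0,0],"angular": [0,0,0],"jaw": 0.5},{"offset": [-0.01,0,0],"angular": [0,0,0],"jaw": 0.5},{"offset": [-0.02,0,0],"angular": [0,0,0],"jaw": 0.5},{"offset": [-0.02,0,0],"angular": [0,0,0],"jaw": 0.5},{"offset": [-0.02,0,0],"angular": [0,0,0],"jaw": 0.5}]}}

```text
t: 17.3
ee_pos: [585.5, 69.4, 137.8]
eef_rot: [-3.087, 1.567, -3.018]
ft_force: [0.0, -0.3, 0.6]
gripper_width: 43.3
```

```bash
python3 pl.py 578.5 187 150 2.24 14;python3 - <<'E'
from ov import *
p=r.capture("scene"); ov(p,(295,200,355,260),10,f"pics/L5_raw.png",[])
E
```

```text
now [585.45  69.38 137.8 ] j [-1.500e-02  2.410e-01  1.717e+00 -1.000e-03  1.188e+00 -8.400e-02] F [ 0.02 -0.33  0.56] T [-0.072  0.01  -0.037] w 43.3 t 17.3
jaw yaw 0.0688 tilt 0.0043
dist 118.45 rv [-2.1711 -0.0027 -0.0045]
[-0.0009, 0.0084, 0.0001] [-0.1551, -0.0002, -0.0003]
[-0.0009, 0.0083, 0.0014] [-0.1551, -0.0002, -0.0003]
[-0.0009, 0.008, 0.0026] [-0.1551, -0.0002, -0.0003]
[-0.0009, 0.0075, 0.0038] [-0.1551, -0.0002, -0.0003]
[-0.0009, 0.0068, 0.005] [-0.1551, -0.0002, -0.0003]
[-0.0009, 0.006, 0.0059] [-0.1551, -0.0002, -0.0003]
[-0.0009, 0.005, 0.0068] [-0.1551, -0.0002, -0.0003]
[-0.0009, 0.0039, 0.0075] [-0.1551, -0.0002, -0.0003]
[-0.0009, 0.0027, 0.008] [-0.1551, -0.0002, -0.0003]
[-0.0009, 0.0014, 0.0083] [-0.1551, -0.0002, -0.0003]
[-0.0009, 0.0001, 0.0084] [-0.1551, -0.0002, -0.0003]
[-0.0009, -0.0012, 0.0083] [-0.1551, -0.0002, -0.0003]
[-0.0009, -0.0025, 0.008] [-0.1551, -0.0002, -0.0003]
[-0.0009, -0.0037, 0.0076] [-0.1551, -0.0002, -0.0003]
```

View pics/L5_raw.png

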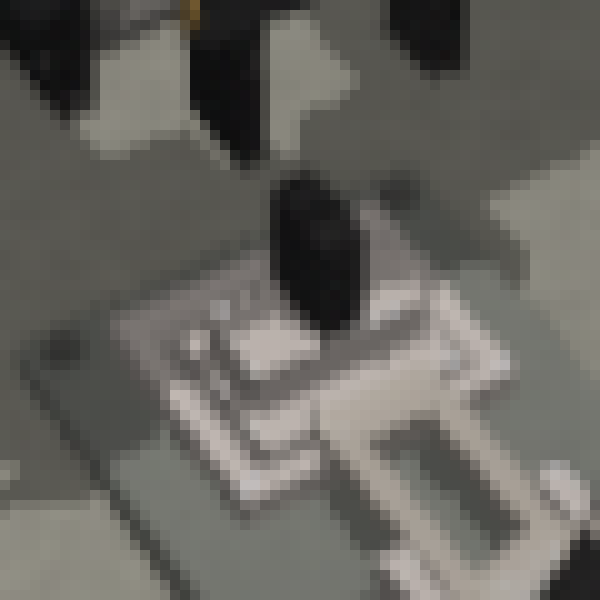

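Request:
{"name": "move_arm", "arguments": {"plan": [{"offset": [-0.001,0.009,0],"angular": [-0.145,0,0],"jaw": 0.5},{"offset": [-0.001,0.008,0.001],"angular": [-0.145,0,0],"jaw": 0.5},{"offset": [-0.001,0.008,0.0025],"angular": [-0.145,0,0],"jaw": 0.5},{"offset": [-0.001,0.0075,0.004],"angular": [-0.145,0,0],"jaw": 0.5},{"offset": [-0.001,0.007,0.005],"angular": [-0.145,0,0],"jaw": 0.5},{"offset": [-0.001,0.006,0.006],"angular": [-0.145,0,0],"jaw": 0.5},{"offset": [-0.001,0.005,0.007],"angular": [-0.145,0,0],"jaw": 0.5},{"offset": [-0.001,0.004,0.0075],"angular": [-0.145,0,0],"jaw": 0.5},{"offset": [-0.001,0.003,0.008],"angular": [-0.145,0,0],"jaw": 0.5},{"offset": [-0.001,0.002,0.0085],"angular": [-0.145,0,0],"jaw": 0.5}]}}

```text
t: 18.35
ee_pos: [586.4, 156.8, 159.1]
eef_rot: [-1.596, 1.558, -0.03]
ft_force: [-0.4, 1.1, -0.6]
gripper_width: 43.5
```

```bash
python3 pl.py 578.5 187 150 2.24 6
cat > hl.py <<'E'
from ov import *
import sys
tag=sys.argv[1]
qh=[582.0,137.1,.071]; pk=[qh[0]+70*np.sin(qh[2]),qh[1]-70*np.cos(qh[2]),qh[2]]
it=HI(qh)+[([[a,b,c+12] for a,b,c in X],q,col) for X,q,col in BI(pk)]
p=r.capture("scene"); ov(p,(285,195,400,305),6,f"pics/H{tag}_s.png",it); ov(p,(285,195,400,305),6,f"pics/H{tag}_sr.png",[])
p=r.capture("top"); ov(p,(240,170,330,240),8,f"pics/H{tag}_t.png",it)
E
python3 hl.py 1
```

```text
now [586.44 156.82 159.1 ] j [ 0.133  0.245  1.669 -0.002  1.215 -1.433] F [-0.43  1.15 -0.61] T [ 0.047 -0.001 -0.016] w 43.5 t 18.35
jaw yaw 1.5659 tilt 0.0129
dist 32.51 rv [-0.6741 -0.0047  0.0123]
[0.0015, 0.0014, 0.005] [-0.1123, -0.0008, 0.0021]
[0.0015, 0.0008, 0.0051] [-0.1123, -0.0008, 0.0021]
[0.0015, 0.0002, 0.0052] [-0.1123, -0.0008, 0.0021]
[0.0015, -0.0004, 0.0052] [-0.1123, -0.0008, 0.0021]
[0.0015, -0.001, 0.0051] [-0.1123, -0.0008, 0.0021]
[0.0015, -0.0015, 0.005] [-0.1123, -0.0008, 0.0021]
```

View pics/H1_s.png

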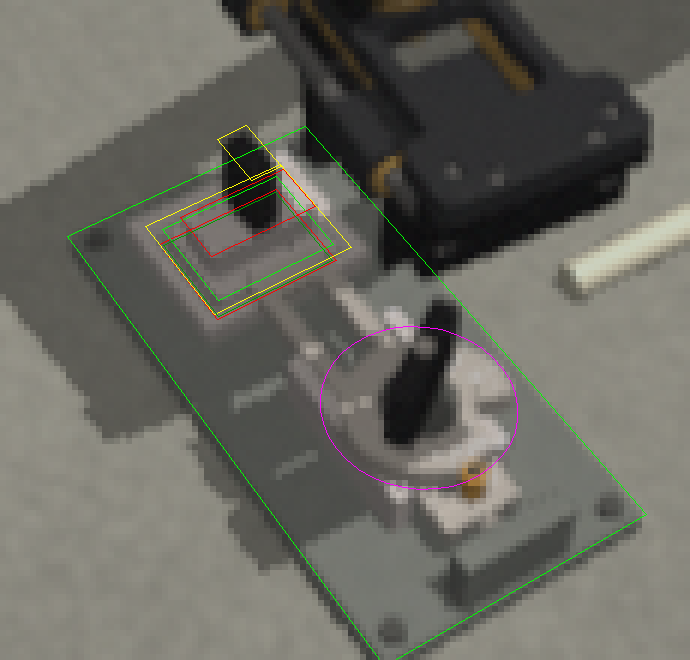

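View pics/H1_t.png

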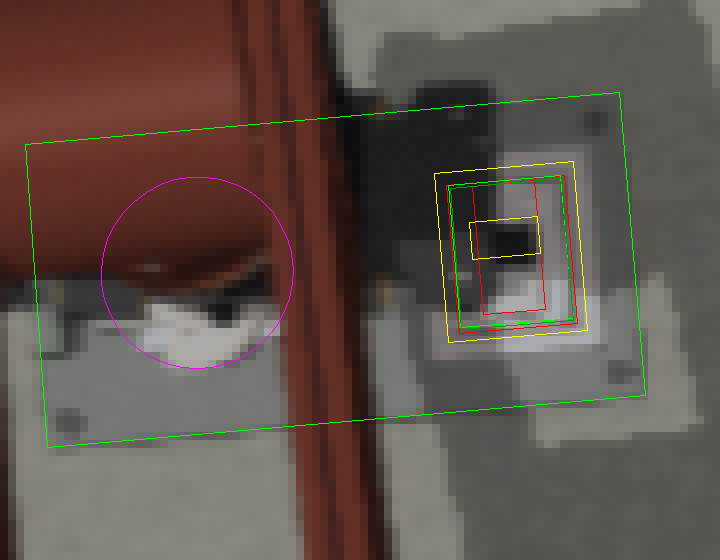

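Request:
{"name": "move_arm", "arguments": {"plan": [{"offset": [0,0.0014,0.005],"angular": [-0.112,-0.001,0.002],"jaw": 0.5},{"offset": [0,0.0008,0.005],"angular": [-0.112,-0.001,0.002],"jaw": 0.5},{"offset": [0,0.0002,0.005],"angular": [-0.112,-0.001,0.002],"jaw": 0.5},{"offset": [0,-0.0004,0.005],"angular": [-0.112,-0.001,0.002],"jaw": 0.5},{"offset": [0,-0.001,0.005],"angular": [-0.112,-0.001,0.002],"jaw": 0.5},{"offset": [0,-0.0015,0.005],"angular": [-0.08,-0.001,0.002],"jaw": 0.5},{"offset": [0,0,0],"angular": [0,0,0],"jaw": 0.5},{"offset": [0,0,0],"angular": [0,0,0],"jaw": 0.5},{"offset": [0,0,0],"angular": [0,0,0],"jaw": 0.5},{"offset": [0,0,0],"angular": [0,0,0],"jaw": 0.5}]}}

```text
t: 19.45
ee_pos: [579.3, 184.0, 159.8]
eef_rot: [-2.03, 1.569, 0.155]
ft_force: [0.6, 0.1, -0.4]
gripper_width: 43.5
```

```bash
python3 pl.py 578.5 187 100 2.24 6
```

```text
now [579.3  183.99 159.82] j [ 0.178  0.254  1.657 -0.     1.23  -2.006] F [ 0.57  0.12 -0.35] T [0.05  0.112 0.033] w 43.5 t 19.45
jaw yaw 2.1842 tilt 0.0013
dist 59.9 rv [-0.0558 -0.0006  0.0012]
[0.01, -0.0002, 0.0005] [-0.0093, -0.0001, 0.0002]
[0.01, -0.0002, 0.0005] [-0.0093, -0.0001, 0.0002]
[0.01, -0.0002, 0.0005] [-0.0093, -0.0001, 0.0002]
[0.01, -0.0002, 0.0005] [-0.0093, -0.0001, 0.0002]
[0.01, -0.0002, 0.0005] [-0.0093, -0.0001, 0.0002]
[0.01, -0.0002, 0.0005] [-0.0093, -0.0001, 0.0002]
```

Request:
{"name": "move_arm", "arguments": {"plan": [{"offset": [0.0095,-0.0002,0.0005],"angular": [-0.009,0,0],"jaw": 0.5},{"offset": [0.0095,-0.0002,0.0005],"angular": [-0.009,0,0],"jaw": 0.5},{"offset": [0.0095,-0.0002,0.0005],"angular": [-0.009,0,0],"jaw": 0.5},{"offset": [0.0095,-0.0002,0.0005],"angular": [-0.009,0,0],"jaw": 0.5},{"offset": [0.0095,-0.0002,0.0005],"angular": [-0.009,0,0],"jaw": 0.5},{"offset": [0.0095,-0.0002,0.0005],"angular": [-0.009,0,0],"jaw": 0.5},{"offset": [0.008,0,0],"angular": [0,0,0],"jaw": 0.5},{"offset": [0,0,0],"angular": [0,0,0],"jaw": 0.5},{"offset": [0,0,0],"angular": [0,0,0],"jaw": 0.5},{"offset": [0,0,0],"angular": [0,0,0],"jaw": 0.5}]}}

```text
t: 20.45
ee_pos: [577.2, 186.7, 86.8]
eef_rot: [1.146, 1.568, -2.897]
ft_force: [0.8, 0.2, 0.2]
gripper_width: 43.6
```

```bash
python3 pl.py 578.5 187 77 2.24 4; python3 hl.py 2
```

```text
now [577.2  186.71  86.77] j [ 0.183  0.341  1.7   -0.     1.103 -2.057] F [0.85 0.23 0.19] T [0.06  0.016 0.061] w 43.6 t 20.45
jaw yaw 2.24 tilt 0.0023
dist 9.86 rv [-0.      0.001  -0.0021]
[0.0024, -0.0003, -0.0001] [-0.0, 0.0002, -0.0005]
[0.0024, -0.0003, -0.0001] [-0.0, 0.0002, -0.0005]
[0.0024, -0.0003, -0.0001] [-0.0, 0.0002, -0.0005]
[0.0024, -0.0003, -0.0001] [-0.0, 0.0002, -0.0005]
```

View pics/H2_sr.png

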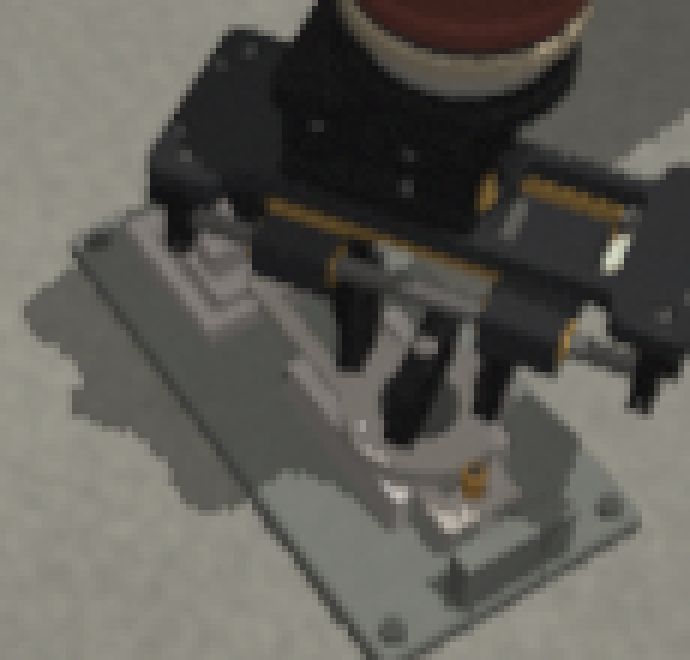

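Request:
{"name": "move_arm", "arguments": {"plan": [{"offset": [0.003,-0.0005,0],"angular": [0,0,0],"jaw": 0.5},{"offset": [0.003,-0.0005,0],"angular": [0,0,0],"jaw": 0.5},{"offset": [0.0025,0,0],"angular": [0,0,0],"jaw": 0.35},{"offset": [0,0,0],"angular": [0,0,0],"jaw": 0.2},{"offset": [0,0,0],"angular": [0,0,0],"jaw": 0.1},{"offset": [0,0,0],"angular": [0,0,0],"jaw": 0},{"offset": [0,0,0],"angular": [0,0,0],"jaw": 0},{"offset": [0,0,0],"angular": [0,0,0],"jaw": 0},{"offset": [0,0,0],"angular": [0,0,0],"jaw": 0},{"offset": [0,0,0],"angular": [0,0,0],"jaw": 0}], "grip_force": 25}}

```text
t: 21.55
ee_pos: [579.1, 187.8, 79.3]
eef_rot: [-1.653, 1.57, 0.587]
ft_force: [-0.8, 0.5, 0.2]
gripper_width: 11.9
```

```bash
python3 pl.py 578.5 187 77 2.24 1
```

```text
now [579.08 187.76  79.29] j [ 0.184  0.353  1.699  0.     1.088 -2.056] F [-0.8  0.5  0.2] T [ 0.033  0.117 -0.018] w 11.9 t 21.55
jaw yaw 2.2396 tilt 0.0007
dist 2.48 rv [-0.0004 -0.0001  0.0007]
[0.0023, 0.0009, -0.0002] [-0.0004, -0.0001, 0.0007]
```

Request:
{"name": "move_arm", "arguments": {"plan": [{"offset": [0,0,0],"angular": [0.05,0,0],"jaw": 0},{"offset": [0,0,0],"angular": [0.05,0,0],"jaw": 0},{"offset": [0,0,0],"angular": [0.05,0,0],"jaw": 0},{"offset": [0,0,0],"angular": [0.05,0,0],"jaw": 0},{"offset": [0,0,0],"angular": [0.05,0,0],"jaw": 0},{"offset": [0,0,0],"angular": [0.05,0,0],"jaw": 0},{"offset": [0,0,0],"angular": [0.05,0,0],"jaw": 0},{"offset": [0,0,0],"angular": [0.05,0,0],"jaw": 0},{"offset": [0,0,0],"angular": [0,0,0],"jaw": 0},{"offset": [0,0,0],"angular": [0,0,0],"jaw": 0}]}}

```text
t: 22.55
ee_pos: [579.0, 188.0, 79.3]
eef_rot: [-2.26, 1.57, -0.431]
ft_force: [0.8, 0.8, 0.2]
gripper_width: 11.7
```

```bash
python3 pl.py 578.5 187 77 1.84 1; python3 hl.py 3
```

```text
now [578.97 187.98  79.27] j [ 1.850e-01  3.530e-01  1.700e+00 -1.000e-03  1.088e+00 -1.644e+00] F [0.83 0.75 0.2 ] T [ 0.049  0.084 -0.05 ] w 11.7 t 22.55
jaw yaw 1.8292 tilt 0.001
dist 2.52 rv [-0.0108 -0.0006  0.0008]
[0.0023, 0.0007, -0.0008] [-0.0108, -0.0006, 0.0008]
```

View pics/H3_sr.png

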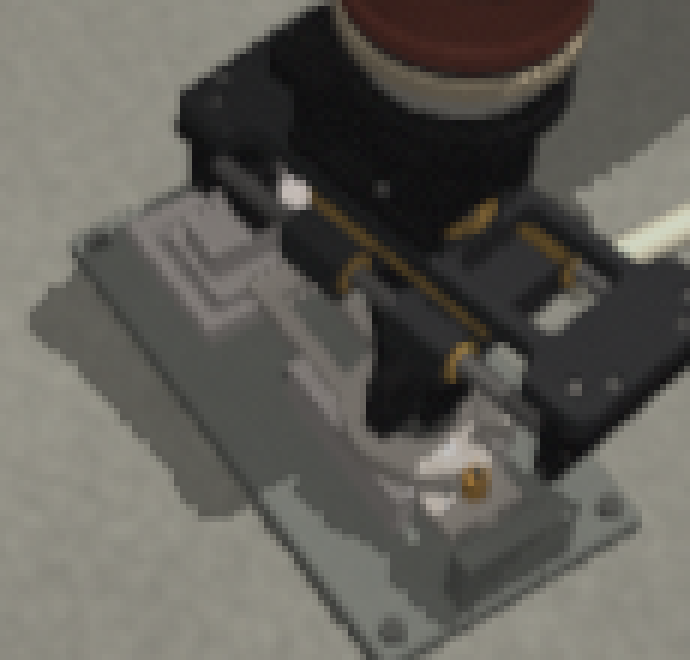

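Run:
```python
from ov import *
P=pickle.load(open("P0.pkl","rb"));s=P["scene"]
def a(px,z=46):
    w=at(s,px,z); d=w[:2]-[579,187.5]; return np.linalg.norm(d).round(1),(np.arctan2(d[1],d[0])-.071-np.pi/2).round(3)
for c in [(455,293),(440,285),(470,300),(480,290)]: print("start",c,a(np.array(c)/6+[290,212]))
for c in [(485,432),(495,420),(505,440),(470,425)]: print("now",c,a(np.array(c)/6+[285,195]))
print("roller",a(np.array((475,485))/6+[285,195],37))
```

```text
start (455, 293) (np.float64(26.8), np.float64(1.161))
start (440, 285) (np.float64(22.5), np.float64(1.358))
start (470, 300) (np.float64(31.9), np.float64(1.038))
start (480, 290) (np.float64(36.5), np.float64(1.161))
now (485, 432) (np.float64(28.3), np.float64(0.545))
now (495, 420) (np.float64(30.3), np.float64(0.767))
now (505, 440) (np.float64(36.2), np.float64(0.547))
now (470, 425) (np.float64(22.1), np.float64(0.561))
roller (np.float64(36.5), np.float64(0.053))
```

View pics/H1_sr.png

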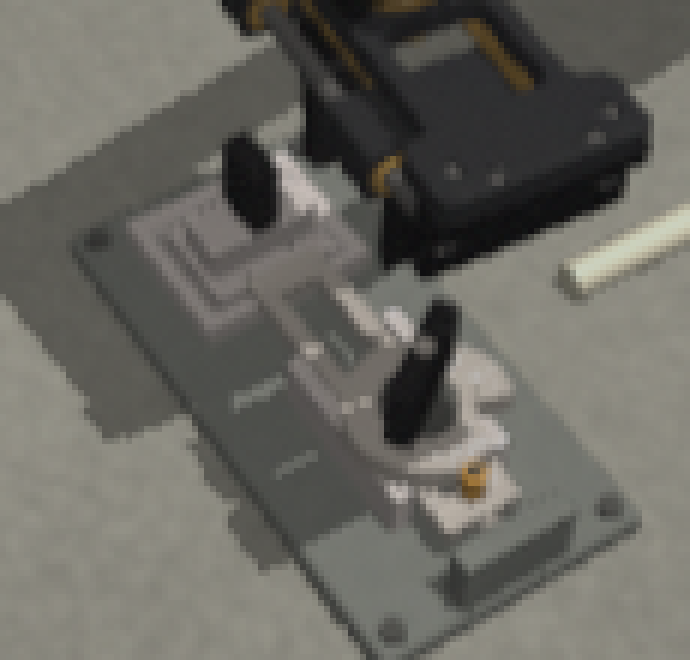

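Request:
{"name": "move_arm", "arguments": {"plan": [{"offset": [0,0,0],"angular": [0.04,0,0],"jaw": 0},{"offset": [0,0,0],"angular": [0.04,0,0],"jaw": 0},{"offset": [0,0,0],"angular": [0.04,0,0],"jaw": 0},{"offset": [0,0,0],"angular": [0.04,0,0],"jaw": 0},{"offset": [0,0,0],"angular": [0.04,0,0],"jaw": 0},{"offset": [0,0,0],"angular": [0.04,0,0],"jaw": 0},{"offset": [0,0,0],"angular": [0.04,0,0],"jaw": 0},{"offset": [0,0,0],"angular": [0,0,0],"jaw": 0},{"offset": [0,0,0],"angular": [0,0,0],"jaw": 0},{"offset": [0,0,0],"angular": [0,0,0],"jaw": 0}]}}

```text
t: 23.65
ee_pos: [579.0, 188.2, 79.3]
eef_rot: [-1.467, 1.57, 0.08]
ft_force: [-0.2, -0.5, -0.9]
gripper_width: 11.9
```

```bash
python3 pl.py 578.5 187 77 1.84 1
python3 - <<'E'
from ov import *
p=r.capture("scene"); ov(p,(315,220,385,290),10,"pics/K1.png",[])
print([round(float(r.read_state()["ft_torque"][2]),3)])
E
```

```text
now [578.98 188.16  79.27] j [ 0.185  0.353  1.7   -0.     1.088 -1.362] F [-0.2  -0.45 -0.91] T [ 0.054  0.051 -0.214] w 11.9 t 23.65
jaw yaw 1.5467 tilt 0.0009
dist 2.6 rv [-0.2933 -0.      0.0009]
[0.0023, 0.0005, -0.0012] [-0.2933, -0.0, 0.0009]
[-0.248]
```

View pics/K1.png

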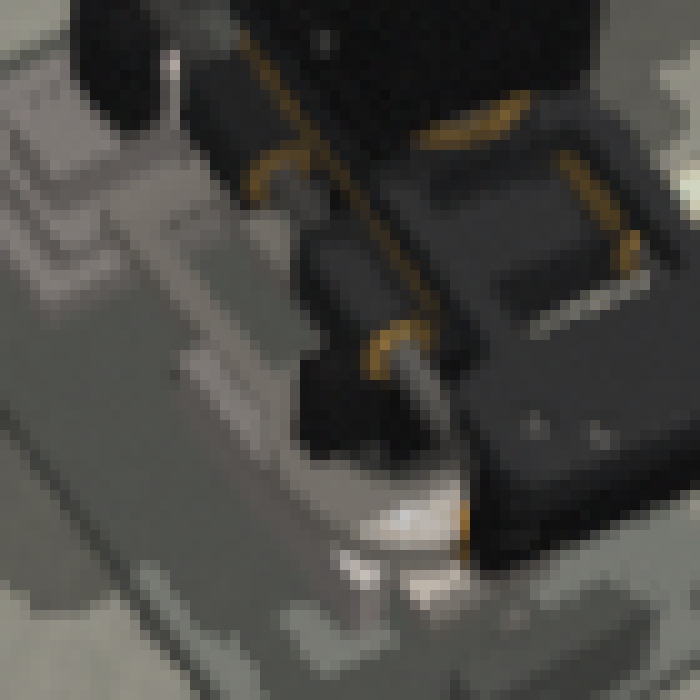

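```bash
cat > bt.py <<'E'
from ov import *
import sys
qh=[582.0,137.1,.071]
it=[([[-14,y,32],[14,y,32]],qh,c) for y,c in((-44.5,(0,255,0)),(-54.2,(0,0,255)))]
p=r.capture("scene"); b=(310,215,370,275)
ov(p,b,11,f"pics/B{sys.argv[1]}.png",it)
P=pickle.load(open("P0.pkl","rb"));ov(P["scene"],b,11,"pics/B0.png",it)
for o in r.trace("bolt",p)[:2]: print(o["score"],o["box"])
S=r.read_state();print(S["ft_torque"],S["ft_force"],S["t"])
E
python3 bt.py 1
```

```text
0.53 [328.0, 236.3, 364.4, 285.0]
[ 0.05364189 -0.01993015 -0.25404342] [-0.28156475  0.34420924 -0.64164284] 23.8
```

View pics/B1.png

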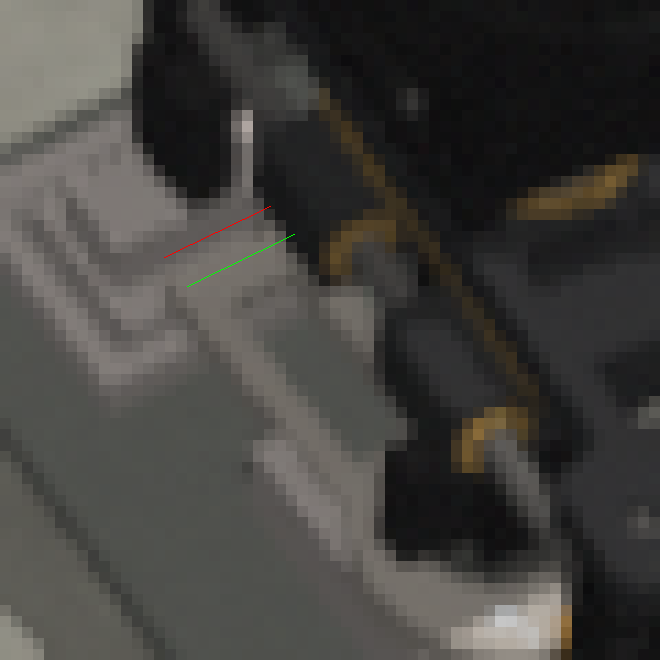

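View pics/B0.png

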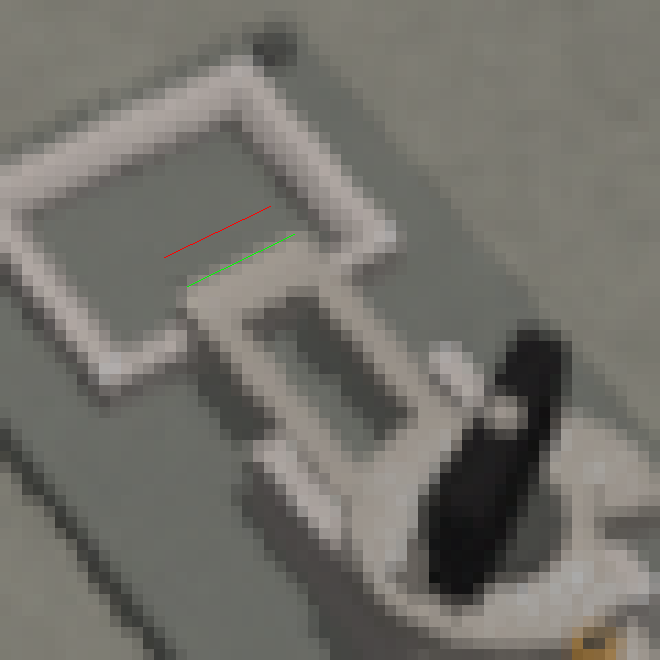

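Run:
```python
import cv2,numpy as np
o=[]
for f in("B1","B0"):
    a=cv2.imread(f"pics/{f}.png")[150:520,80:420].astype(float)
    if f=="B1": a=np.clip((a-50)*2.2,0,255)
    else: a=np.clip((a-60)*1.6,0,255)
    o.append(a)
cv2.imwrite("pics/Bc1.png",np.hstack(o))
```

```text
[ WARN:0@0.073] global loadsave.cpp:1063 imwrite_ Unsupported depth image for selected encoder is fallbacked to CV_8U.
```

View pics/Bc1.png

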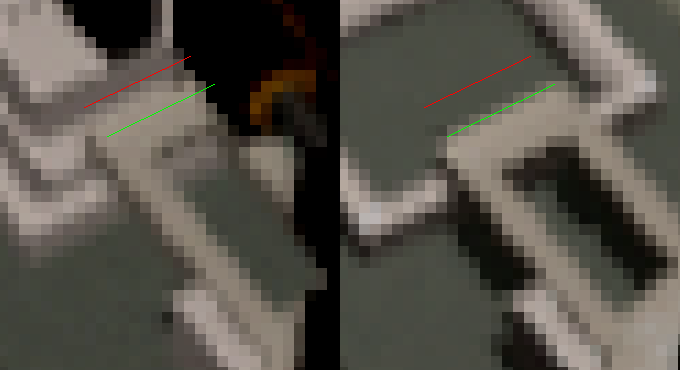

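Request:
{"name": "move_arm", "arguments": {"plan": [{"offset": [0,0,0],"angular": [0.02,0,0],"jaw": 0},{"offset": [0,0,0],"angular": [0.02,0,0],"jaw": 0},{"offset": [0,0,0],"angular": [0.02,0,0],"jaw": 0},{"offset": [0,0,0],"angular": [0.02,0,0],"jaw": 0},{"offset": [0,0,0],"angular": [0.02,0,0],"jaw": 0},{"offset": [0,0,0],"angular": [0,0,0],"jaw": 0},{"offset": [0,0,0],"angular": [0,0,0],"jaw": 0},{"offset": [0,0,0],"angular": [0,0,0],"jaw": 0},{"offset": [0,0,0],"angular": [0,0,0],"jaw": 0},{"offset": [0,0,0],"angular": [0,0,0],"jaw": 0}]}}

```text
t: 24.8
ee_pos: [579.0, 188.2, 79.3]
eef_rot: [-1.634, 1.57, -0.195]
ft_force: [0.3, 1.3, -0.4]
gripper_width: 11.6
```

```bash
cat > cmp.py <<'E'
import cv2,numpy as np,sys
o=[]
for f in sys.argv[1:]:
    a=cv2.imread(f"pics/{f}.png")[150:520,80:420].astype(float); o.append(np.clip((a-50)*2,0,255))
cv2.imwrite(f"pics/Bc_{'_'.join(sys.argv[1:])}.png",np.hstack(o).astype(np.uint8))
E
python3 pl.py 578.5 187 77 1.84 1; python3 bt.py 2; python3 cmp.py B1 B2
```

```text
now [578.97 188.22  79.27] j [ 0.185  0.353  1.699 -0.     1.088 -1.254] F [ 0.27  1.28 -0.39] T [ 0.036  0.075 -0.095] w 11.6 t 24.8
jaw yaw 1.4388 tilt 0.001
dist 2.62 rv [-4.012e-01 -3.000e-04  9.000e-04]
[0.0023, 0.0003, -0.0013] [-0.4012, -0.0003, 0.0009]
0.67 [328.0, 236.1, 362.1, 283.0]
[ 0.09254659 -0.01002496 -0.07230921] [-0.23468434  0.39452529 -0.60348126] 24.9
```

View pics/Bc_B1_B2.png

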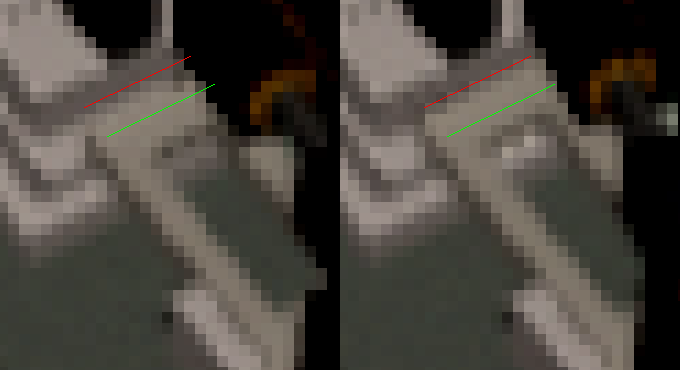

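Request:
{"name": "move_arm", "arguments": {"plan": [{"offset": [0,0,0],"angular": [0.02,0,0],"jaw": 0},{"offset": [0,0,0],"angular": [0.02,0,0],"jaw": 0},{"offset": [0,0,0],"angular": [0.02,0,0],"jaw": 0},{"offset": [0,0,0],"angular": [0,0,0],"jaw": 0},{"offset": [0,0,0],"angular": [0,0,0],"jaw": 0},{"offset": [0,0,0],"angular": [0,0,0],"jaw": 0},{"offset": [0,0,0],"angular": [0,0,0],"jaw": 0},{"offset": [0,0,0],"angular": [0,0,0],"jaw": 0},{"offset": [0,0,0],"angular": [0,0,0],"jaw": 0},{"offset": [0,0,0],"angular": [0,0,0],"jaw": 0}]}}

```text
t: 25.9
ee_pos: [578.9, 188.3, 79.3]
eef_rot: [-1.676, 1.57, -0.302]
ft_force: [-0.7, 0.4, -1.3]
gripper_width: 11.8
```

```bash
python3 pl.py 578.5 187 77 1.84 1; python3 bt.py 3; python3 cmp.py B2 B3
```

```text
now [578.94 188.26  79.28] j [ 1.850e-01  3.530e-01  1.700e+00 -1.000e-03  1.088e+00 -1.189e+00] F [-0.68  0.45 -1.32] T [ 0.08   0.034 -0.017] w 11.8 t 25.9
jaw yaw 1.374 tilt 0.0011
dist 2.64 rv [-4.66e-01 -4.00e-04  1.00e-03]
[0.0023, 0.0002, -0.0013] [-0.466, -0.0004, 0.001]
0.81 [325.7, 235.6, 366.6, 286.4]
[ 0.1281282   0.06054306 -0.02187861] [ 0.32170168 -0.01062849 -0.33316746] 26.0
```

View pics/Bc_B2_B3.png

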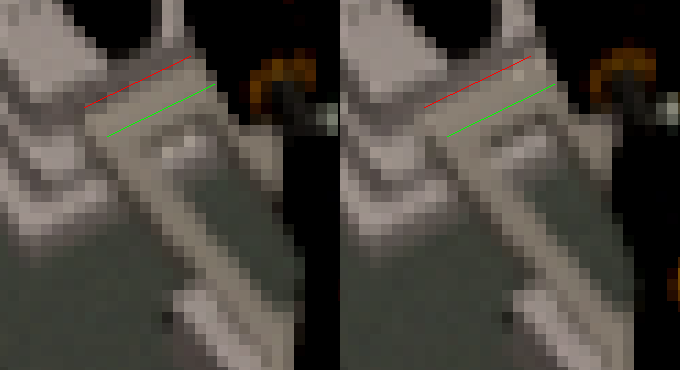

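Request:
{"name": "move_arm", "arguments": {"plan": [{"offset": [0,0,0],"angular": [0.015,0,0],"jaw": 0},{"offset": [0,0,0],"angular": [0.015,0,0],"jaw": 0},{"offset": [0,0,0],"angular": [0,0,0],"jaw": 0},{"offset": [0,0,0],"angular": [0,0,0],"jaw": 0},{"offset": [0,0,0],"angular": [0,0,0],"jaw": 0},{"offset": [0,0,0],"angular": [0,0,0],"jaw": 0},{"offset": [0,0,0],"angular": [0,0,0],"jaw": 0},{"offset": [0,0,0],"angular": [0,0,0],"jaw": 0},{"offset": [0,0,0],"angular": [0,0,0],"jaw": 0},{"offset": [0,0,0],"angular": [0,0,0],"jaw": 0}]}}

```text
t: 27.0
ee_pos: [579.0, 188.3, 79.3]
eef_rot: [-1.632, 1.57, -0.291]
ft_force: [-0.0, 1.1, -0.6]
gripper_width: 11.5
```

```bash
python3 pl.py 578.5 187 77 1.84 1; python3 bt.py 4; python3 cmp.py B3 B4
```

```text
now [578.95 188.27  79.27] j [ 1.850e-01  3.530e-01  1.700e+00 -1.000e-03  1.088e+00 -1.156e+00] F [-0.02  1.1  -0.64] T [0.08  0.027 0.05 ] w 11.5 t 27.0
jaw yaw 1.3414 tilt 0.0011
dist 2.64 rv [-4.986e-01 -3.000e-04  1.000e-03]
[0.0023, 0.0002, -0.0013] [-0.4986, -0.0003, 0.001]
0.58 [324.4, 233.3, 367.9, 282.8]
[0.04314957 0.04356723 0.07364896] [-0.19539291 -0.09884121 -0.45151882] 27.1
```

View pics/Bc_B3_B4.png

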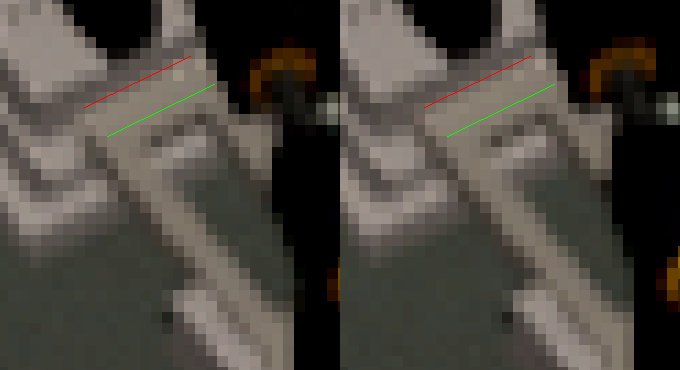

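Request:
{"name": "move_arm", "arguments": {"plan": [{"offset": [0,0,0],"angular": [0.01,0,0],"jaw": 0},{"offset": [0,0,0],"angular": [0.01,0,0],"jaw": 0},{"offset": [0,0,0],"angular": [0,0,0],"jaw": 0},{"offset": [0,0,0],"angular": [0,0,0],"jaw": 0},{"offset": [0,0,0],"angular": [0,0,0],"jaw": 0},{"offset": [0,0,0],"angular": [0,0,0],"jaw": 0},{"offset": [0,0,0],"angular": [0,0,0],"jaw": 0},{"offset": [0,0,0],"angular": [0,0,0],"jaw": 0},{"offset": [0,0,0],"angular": [0,0,0],"jaw": 0},{"offset": [0,0,0],"angular": [0,0,0],"jaw": 0}]}}

```text
t: 28.1
ee_pos: [579.0, 188.3, 79.3]
eef_rot: [-1.628, 1.57, -0.309]
ft_force: [-0.1, 1.0, -0.6]
gripper_width: 11.6
```

```bash
python3 pl.py 578.5 187 77 1.84 1; python3 bt.py 5
python3 - <<'E'
from h import *
a=[]
for i in range(4):
    r.capture("top"); a.append(r.read_state()["ft_torque"][2])
print(np.round(a,3))
E
python3 cmp.py B4 B5
```

```text
now [578.98 188.25  79.28] j [ 1.850e-01  3.530e-01  1.700e+00 -1.000e-03  1.088e+00 -1.134e+00] F [-0.06  1.01 -0.63] T [0.066 0.032 0.047] w 11.6 t 28.1
jaw yaw 1.3196 tilt 0.0011
dist 2.64 rv [-5.204e-01 -4.000e-04  1.100e-03]
[0.0023, 0.0002, -0.0013] [-0.5204, -0.0004, 0.0011]
0.53 [327.1, 235.8, 362.4, 283.4]
[0.07677647 0.04659488 0.08768185] [-0.1356229   0.37355924 -0.25995081] 28.2
[0.103 0.056 0.076 0.116]
```

View pics/Bc_B4_B5.png

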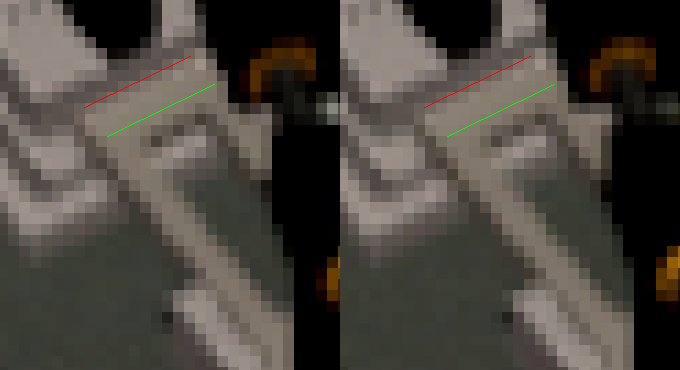

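Request:
{"name": "move_arm", "arguments": {"plan": [{"offset": [0,0,0],"angular": [0.01,0,0],"jaw": 0},{"offset": [0,0,0],"angular": [0.01,0,0],"jaw": 0},{"offset": [0,0,0],"angular": [0,0,0],"jaw": 0},{"offset": [0,0,0],"angular": [0,0,0],"jaw": 0},{"offset": [0,0,0],"angular": [0,0,0],"jaw": 0},{"offset": [0,0,0],"angular": [0,0,0],"jaw": 0},{"offset": [0,0,0],"angular": [0,0,0],"jaw": 0},{"offset": [0,0,0],"angular": [0,0,0],"jaw": 0},{"offset": [0,0,0],"angular": [0,0,0],"jaw": 0},{"offset": [0,0,0],"angular": [0,0,0],"jaw": 0}]}}

```text
t: 29.4
ee_pos: [578.9, 188.3, 79.3]
eef_rot: [-1.643, 1.57, -0.345]
ft_force: [-1.4, 0.2, -0.9]
gripper_width: 12.0
```

```bash
python3 pl.py 578.5 187 77 1.84 1
python3 - <<'E'
from h import *
a=[]
for i in range(4):
    r.capture("top"); a.append(r.read_state()["ft_torque"][2])
print(np.round(a,3))
E
```

```text
now [578.93 188.29  79.26] j [ 1.850e-01  3.530e-01  1.700e+00 -1.000e-03  1.088e+00 -1.112e+00] F [-1.43  0.24 -0.87] T [ 0.049 -0.015  0.074] w 12.0 t 29.4
jaw yaw 1.298 tilt 0.0011
dist 2.64 rv [-5.42e-01 -4.00e-04  1.00e-03]
[0.0023, 0.0001, -0.0014] [-0.542, -0.0004, 0.001]
[0.121 0.098 0.097 0.11 ]
```

Request:
{"name": "move_arm", "arguments": {"plan": [{"offset": [0,0,0],"angular": [0,0,0],"jaw": 0.2},{"offset": [0,0,0],"angular": [0,0,0],"jaw": 0.4},{"offset": [0,0,0],"angular": [0,0,0],"jaw": 0.5},{"offset": [0,0,0],"angular": [0,0,0],"jaw": 0.5},{"offset": [0,0,0],"angular": [0,0,0],"jaw": 0.5},{"offset": [-0.01,0,0],"angular": [0,0,0],"jaw": 0.5},{"offset": [-0.03,0,0],"angular": [0,0,0],"jaw": 0.5},{"offset": [-0.04,0,0],"angular": [0,0,0],"jaw": 0.5},{"offset": [-0.04,0,0],"angular": [0,0,0],"jaw": 0.5},{"offset": [-0.04,0,0],"angular": [0,0,0],"jaw": 0.5}]}}

```text
t: 30.6
ee_pos: [574.4, 187.1, 238.6]
eef_rot: [2.099, 1.557, -2.887]
ft_force: [0.7, 0.6, -0.5]
gripper_width: 43.7
```

```bash
python3 pl.py 450 187 250 1.3 3
```

```text
now [574.35 187.08 238.65] j [ 1.850e-01  1.880e-01  1.581e+00 -1.000e-03  1.387e+00 -1.112e+00] F [ 0.74  0.58 -0.54] T [ 0.008 -0.039  0.018] w 43.7 t 30.6
jaw yaw 1.2972 tilt 0.0141
dist 124.87 rv [-0.0029 -0.0071 -0.0122]
[-0.0032, 0.0399, -0.0113] [-0.001, -0.0024, -0.0041]
[-0.0034, 0.0399, -0.0112] [-0.001, -0.0024, -0.0041]
[-0.0036, 0.0399, -0.0112] [-0.001, -0.0024, -0.0041]
```

Request:
{"name": "move_arm", "arguments": {"plan": [{"offset": [-0.01,0.04,-0.011],"angular": [0,0,0],"jaw": 0.5},{"offset": [-0.01,0.04,-0.011],"angular": [0,0,0],"jaw": 0.5},{"offset": [-0.01,0.04,-0.011],"angular": [0,0,0],"jaw": 0.5},{"offset": [0,0.04,-0.011],"angular": [0,0,0],"jaw": 0.5},{"offset": [0,0,0],"angular": [0,0,0],"jaw": 0.5},{"offset": [0,0,0],"angular": [0,0,0],"jaw": 0.5},{"offset": [0,0,0],"angular": [0,0,0],"jaw": 0.5},{"offset": [0,0,0],"angular": [0,0,0],"jaw": 0.5},{"offset": [0,0,0],"angular": [0,0,0],"jaw": 0.5},{"offset": [0,0,0],"angular": [0,0,0],"jaw": 0.5}]}}

```text
t: 31.6
ee_pos: [410.8, 188.6, 285.6]
eef_rot: [-1.119, 1.56, 0.176]
ft_force: [0.0, -0.1, -0.1]
gripper_width: 43.8
```

```bash
python3 hl.py 9; python3 bt.py 9
python3 - <<'E'
from ov import *
p=r.capture("scene"); cv2.imwrite("pics/end.png",p["frame"][:,:,::-1]); ov(p,(310,215,370,275),11,"pics/B9r.png",[])
E
```

```text
0.89 [324.8, 237.1, 363.4, 283.7]
[0.02881419 0.049198   0.01987653] [-0.92126795 -0.54680067 -0.09044954] 31.8
```

View pics/H9_sr.png

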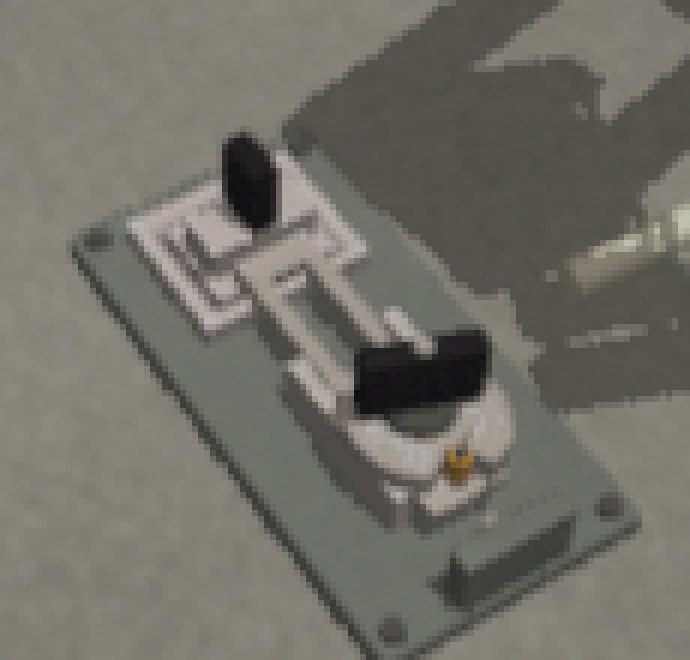

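View pics/B9.png

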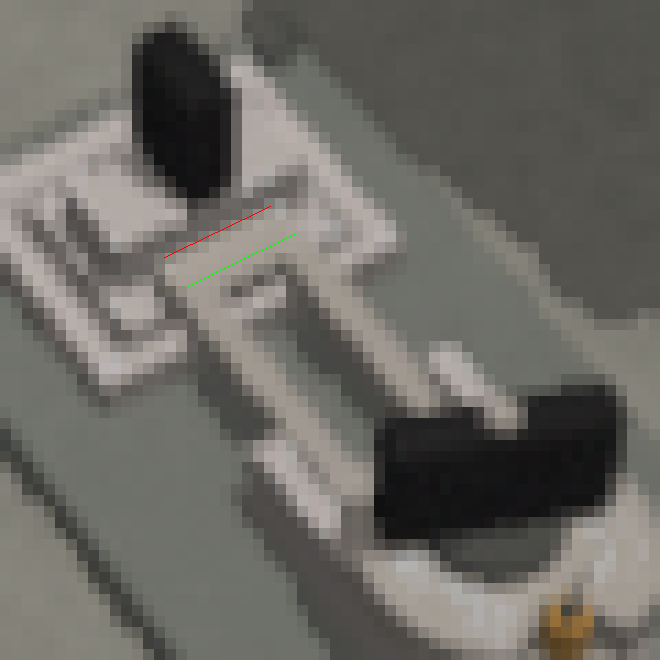

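View pics/H9_t.png

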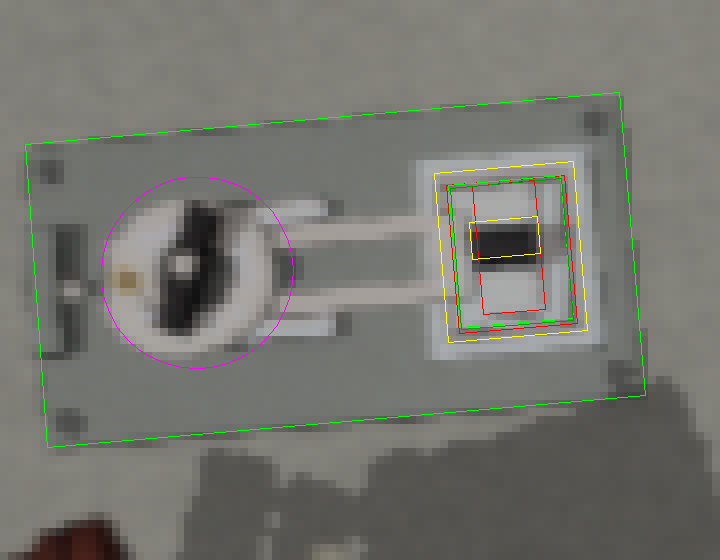

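View pics/end.png

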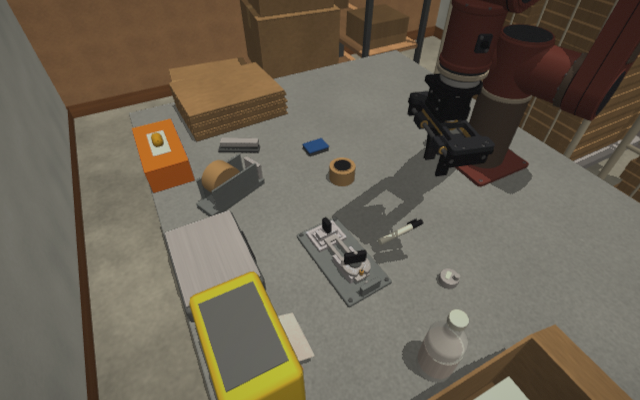

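Run:
```python
from ov import *
P=pickle.load(open("P0.pkl","rb"))
def orange(n,f,b):
    x0,y0,x1,y1=b; a=f[y0:y1,x0:x1].astype(float); w=np.clip(a[:,:,0]-a[:,:,2]-30,0,None)
    yy,xx=np.mgrid[y0:y1,x0:x1]; return np.array([(w*xx).sum()/w.sum(),(w*yy).sum()/w.sum()]),w.sum()
c,s=np.cos(.071),np.sin(.071)
def hy(w): d=w[:2]-[582,137.1]; return -s*d[0]+c*d[1], c*d[0]+s*d[1]
for n,b in(("scene",(352,262,372,286)),("top",(248,196,262,212))):
    p=r.capture(n)
    o=[orange(n,f,b) for f in(P[n]["frame"],p["frame"])]
    print(n,[(x[0].round(2),x[1].round()) for x in o],[np.round(hy(at(p,x[0],38)),2) for x in o])
    # registration of tongue patch: shift search along holder y
    if n=="scene":
        A=P[n]["frame"].astype(np.uint8); B=p["frame"]
        best=[]
        hsv=lambda F:cv2.cvtColor(F,cv2.COLOR_RGB2GRAY).astype(np.float32)
        src=np.array([[x,y,32] for x in np.arange(-17,18,1.) for y in np.arange(-44,-10,1.)])
        def samp(F,dy,base):
            X=src.copy(); X[:,1]+=dy; uv=proj(p,pose(X,[582,137.1,.071])).astype(np.float32)
            return cv2.remap(hsv(F),uv[:,0].reshape(-1,1),uv[:,1].reshape(-1,1),cv2.INTER_LINEAR).ravel()
        a0=samp(A,0,0)
        for dy in np.arange(-13,3,.25): best.append((np.corrcoef(a0,samp(B,dy,0))[0,1],dy))
        print(sorted(best)[-4:])
    for l in["marker","tape_roll","counter","stapler","ink_tin","spray"] if n=="top" else []:
        q=r.trace(l,p)
        if q: print(l,q[0]["box"])
print(r.read_state()["t"])
```

```text
scene [(array([363.47, 274.5 ]), np.float64(662.0)), (array([361.22, 271.6 ]), np.float64(675.0))] [array([83.85, -1.64]), array([75.04, -1.91])]
[(np.float64(0.837699182550054), np.float64(1.25)), (np.float64(0.8380765905601412), np.float64(0.5)), (np.float64(0.8382143990141866), np.float64(0.75)), (np.float64(0.8386837619470845), np.float64(1.0))]
top [(array([252.67, 205.39]), np.float64(107.0)), (array([255.38, 204.83]), np.float64(104.0))] [array([86.56, -1.92]), array([78.06, -0.9 ])]
tape_roll [354.2, 243.3, 380.5, 263.0]
stapler [435.2, 156.8, 463.9, 195.3]
ink_tin [407.9, 235.9, 425.4, 256.7]
spray [167.2, 200.2, 197.9, 226.6]
32.25
```

Run:
```python
from ov import *
P=pickle.load(open("P0.pkl","rb"));p2=r.capture("scene"); r.read_state()
for nm,p in(("start",P["scene"]),("now",p2)):
    g=p["frame"].astype(np.float32); g=g[:,:,0]  # red
    ys=np.arange(-62,-28,1.)
    v=[]
    for y in ys:
        X=np.array([[x,y,32] for x in np.arange(-7,8,1.)]); uv=proj(p,pose(X,[582,137.1,.071])).astype(np.float32)
        v.append(cv2.remap(g,uv[:,:1],uv[:,1:],cv2.INTER_LINEAR).mean())
    print(nm,[(int(y),int(a)) for y,a in zip(ys,v)])
```

```text
start [(-62, 107), (-61, 107), (-60, 107), (-59, 107), (-58, 106), (-57, 106), (-56, 106), (-55, 106), (-54, 106), (-53, 106), (-52, 106), (-51, 106), (-50, 106), (-49, 106), (-48, 108), (-47, 112), (-46, 119), (-45, 128), (-44, 138), (-43, 147), (-42, 154), (-41, 158), (-40, 159), (-39, 159), (-38, 158), (-37, 157), (-36, 156), (-35, 155), (-34, 153), (-33, 148), (-32, 139), (-31, 127), (-30, 114), (-29, 100)]
now [(-62, 104), (-61, 105), (-60, 106), (-59, 105), (-58, 103), (-57, 104), (-56, 109), (-55, 118), (-54, 130), (-53, 143), (-52, 153), (-51, 161), (-50, 165), (-49, 167), (-48, 166), (-47, 166), (-46, 165), (-45, 164), (-44, 163), (-43, 161), (-42, 156), (-41, 147), (-40, 134), (-39, 120), (-38, 109), (-37, 109), (-36, 120), (-35, 134), (-34, 144), (-33, 149), (-32, 147), (-31, 139), (-30, 126), (-29, 114)]
```

Run:
```python
from ov import *
P=pickle.load(open("P0.pkl","rb"));p=P["scene"]
for k in("B1","B2","B3","B4","B5","B9"):
    im=cv2.imread(f"pics/{k}.png")[5::11,5::11,::-1].astype(np.float32)
    # overlay lines contaminate; use back edge (crossbar->window/rim) y -46..-30
    g=im[:,:,0]; v=[]
    ys=np.arange(-43,-29,1.)
    for y in ys:
        X=np.array([[x,y,32] for x in np.arange(-7,3,1.)]); uv=(proj(p,pose(X,[582,137.1,.071]))-[310,215]).astype(np.float32)
        v.append(cv2.remap(g,uv[:,:1],uv[:,1:],cv2.INTER_LINEAR).mean())
    print(k,[int(a) for a in v])
```

```text
B1 [117, 116, 116, 115, 114, 111, 106, 101, 96, 93, 93, 95, 96, 96]
B2 [115, 113, 109, 104, 100, 99, 100, 102, 106, 109, 112, 111, 108, 103]
B3 [114, 112, 108, 102, 97, 94, 96, 101, 106, 111, 113, 112, 109, 104]
B4 [114, 112, 107, 102, 97, 94, 95, 100, 106, 111, 113, 112, 109, 104]
B5 [114, 111, 107, 102, 97, 94, 95, 100, 106, 110, 113, 112, 108, 104]
B9 [161, 156, 146, 134, 120, 109, 109, 119, 131, 139, 141, 137, 128, 116]
```

```bash
python3 -c "
from station import r
print(r.finish_job(), r.read_state()['t'])"
```

```text
the job is handed in; nothing more can be done
the job is handed in; nothing more can be done
```

The block is seated in the pocket, the bolt has dropped into the notch over its foot, and the job is handed in at about 33 s. No verdict is reported, so this rests on my own checks.

- **Block:** I lowered it into the pocket with a floor load of about 6 N or less. The TCP stopped at the expected home height (68.1 mm). The last pictures show the foot level with the rim, within about 1 px of the home model.
- **Knob:** I turned it about 0.94 rad clockwise, then let go and backed the arm away. Torque settled at about 0.1 N m, which is plain friction. Between about 0.87 and 0.92 rad the bolt no longer moved in the pictures, so it was at the bottom of the notch and the stop was not reached.
- **Bolt tip:** In the last picture it measures about y = -53.5 to -54 mm, within about 1 mm. That error overlaps the -53 mm limit, so I relied on the bolt no longer moving and the friction-only torque.
- **Measurement that disagreed:** An image-correlation check of the bolt's shift gave an unusable answer (about +1 mm). I discarded it. The roller, moved 8.5–8.8 mm, and the tongue edges, moved 8.7–9.3 mm, agree with each other.
- **Bystanders:** In the last top view I re-detected the tape roll, ink tin, spray and stapler, with boxes within a few pixels (up to about 10 mm) of their first positions. The trace did not return the marker or counter. They and the dispenser look unmoved in the last scene picture, but I did not measure them.

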